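# Load the candle jar lift and raise it one notch

### The job

First clear the brush and the flat tin that were left on the jar lift's tray: lay both down in the steel tool tray, one behind the other, the right way up and flat on its floor. Then stand all the lidded candle jars from the plywood board upright on the lift's tray while the lift is still down, and after that pull the lift up by its handle until the pawl catches the next notch, one notch only, and leave it hanging there with the jars on it. Do not disturb the bottle or the steel tumbler.

Things in the scene. Friction and masses are not known exactly. Their poses are not given: they have to be found in the camera images.
- stand: The jar lift's fixed grey stand, origin at the centre of its column, on the table: two aluminium uprights 170 mm apart, 200 mm high, between which a carriage with a tray slides straight up and down. x points away from the tray, z up. Its x axis points away from the robot within about 10 degrees.
- tray (a point): Centre of the upper face of the lift tray's floor, 50 mm above the table when down. Aluminium tray, inside 345 mm (y) by 104 mm (x), rim 10 mm high, 3 mm thick. x points to the column and handle, z up. The carriage's back plate stands 105 mm behind this point (+x), 140 mm high. Up to five jars fit in one row along y, 68 mm apart.
- handle (a point): Middle of the lift's handle: level black round bar, 16 mm thick, 110 mm long (y; axes parallel to tray's), with a post 48 mm to either side, free below for 27 mm. 109 mm behind (+x) the tray's centre, 175 mm above the tray floor, 225 mm above the table when down. Take it from above, fingers closing along x. It moves with the tray.
- lift (a joint): Height of the carriage above its lowest position (m, up positive); starts at 0. It weighs 0.35 kg plus jars, is damped (35 N per m/s) and sinks unless the pawl holds it. The pawl holds it at 0.045 (next notch) or 0.090 (the one after). The pawl drops in only some 8 mm above a notch: raise to about 0.06 (0.055 to 0.080 will do), then let it sink back.
- pawl (a joint): Angle of the small spring-loaded steel pawl behind the carriage, on the far side of the lift (rad): 0 when it is fully in a notch, up to about 0.35 or more while a tooth pushes it out.
- jar0_mid (a point): Centre, half-way up, of a candle jar: glass with white wax and an aluminium lid, a plain cylinder 58 mm across and 72 mm high, about 0.11 kg; z along its axis towards the lid. Starts upright somewhere on the plywood board; may be absent (three to five jars are there).
- jar1_mid (a point): Centre, half-way up, of a candle jar: glass with white wax and an aluminium lid, a plain cylinder 58 mm across and 72 mm high, about 0.11 kg; z along its axis towards the lid. Starts upright somewhere on the plywood board; may be absent (three to five jars are there).
- jar2_mid (a point): Centre, half-way up, of a candle jar: glass with white wax and an aluminium lid, a plain cylinder 58 mm across and 72 mm high, about 0.11 kg; z along its axis towards the lid. Starts upright somewhere on the plywood board; may be absent (three to five jars are there).
- jar3_mid (a point): Centre, half-way up, of a candle jar: glass with white wax and an aluminium lid, a plain cylinder 58 mm across and 72 mm high, about 0.11 kg; z along its axis towards the lid. Starts upright somewhere on the plywood board; may be absent (three to five jars are there).
- jar4_mid (a point): Centre, half-way up, of a candle jar: glass with white wax and an aluminium lid, a plain cylinder 58 mm across and 72 mm high, about 0.11 kg; z along its axis towards the lid. Starts upright somewhere on the plywood board; may be absent (three to five jars are there).
- brush_mid (a point): Centre, half-way up, of a wooden bench brush: block 150 mm long (x) by 44 mm wide (y), 22 mm thick with rounded edges, over black bristles 20 mm high (140 by 38 mm); 42 mm high in all, 0.14 kg; z points up from the bristles to the block. Starts on the lift's tray, bristles down, along the tray.
- tin_mid (a point): Centre, half-way up, of a closed dark steel tin with rounded edges: 90 mm long (x), 50 mm wide (y; 52 at the lid), 42 mm high, 0.12 kg; z up towards the lid. Starts on the lift's tray, along the tray, beside the brush.
- tooltray_in (a point): Centre of the inner floor (5 mm above the table) of the fixed empty open steel tool tray, outside 135 mm (x) by 290 mm (y) and 35 mm high, walls 5 mm. z is up.
- board: Fixed plywood board, 260 by 260 by 4 mm, lying on the table; origin at the centre of its underside. The jars start on it.
- oil_mid (a point): Centre of a bystander: amber bottle 56 mm across, 130 mm high. Leave it alone.
- tumbler_mid (a point): Centre of a bystander: steel tumbler 68 mm across, 90 mm high. Leave it alone.

How it is judged (in metres and radians):
On the way, in this order (a step that is already met when the one before it is completed fails the run):
1. the brush and the tin lie in the tool tray (x of brush_mid in the frame of tooltray_in between -0.05 and 0.05 m and y of brush_mid in the frame of tooltray_in between -0.08 and 0.08 m and z of brush_mid in the frame of tooltray_in between 0.012 and 0.03 m and angle between each of brush_mid, tin_mid's own z axis and vertical below 0.2 rad and x of tin_mid in the frame of tooltray_in between -0.05 and 0.05 m and y of tin_mid in the frame of tooltray_in between -0.11 and 0.11 m and z of tin_mid in the frame of tooltray_in between 0.012 and 0.03 m), for 0.2 s.
2. all jars stand on the lift's tray while the lift is still down (x of jar0_mid in the frame of tray between -0.03 and 0.03 m and y of jar0_mid in the frame of tray between -0.155 and 0.155 m and z of jar0_mid in the frame of tray between 0.03 and 0.042 m and angle between each of jar0_mid, jar1_mid, jar2_mid, jar3_mid, jar4_mid's own z axis and vertical below 0.1 rad and x of jar1_mid in the frame of tray between -0.03 and 0.03 m and y of jar1_mid in the frame of tray between -0.155 and 0.155 m and z of jar1_mid in the frame of tray between 0.03 and 0.042 m and x of jar2_mid in the frame of tray between -0.03 and 0.03 m and y of jar2_mid in the frame of tray between -0.155 and 0.155 m and z of jar2_mid in the frame of tray between 0.03 and 0.042 m and x of jar3_mid in the frame of tray between -0.03 and 0.03 m and y of jar3_mid in the frame of tray between -0.155 and 0.155 m and z of jar3_mid in the frame of tray between 0.03 and 0.042 m and x of jar4_mid in the frame of tray between -0.03 and 0.03 m and y of jar4_mid in the frame of tray between -0.155 and 0.155 m and z of jar4_mid in the frame of tray between 0.03 and 0.042 m and value of joint lift below 0.015 m), for 0.2 s.
3. the lift has been raised to the next notch and the pawl has caught (x of jar0_mid in the frame of tray between -0.03 and 0.03 m and y of jar0_mid in the frame of tray between -0.155 and 0.155 m and z of jar0_mid in the frame of tray between 0.03 and 0.042 m and angle between each of jar0_mid, jar1_mid, jar2_mid, jar3_mid, jar4_mid's own z axis and vertical below 0.1 rad and x of jar1_mid in the frame of tray between -0.03 and 0.03 m and y of jar1_mid in the frame of tray between -0.155 and 0.155 m and z of jar1_mid in the frame of tray between 0.03 and 0.042 m and x of jar2_mid in the frame of tray between -0.03 and 0.03 m and y of jar2_mid in the frame of tray between -0.155 and 0.155 m and z of jar2_mid in the frame of tray between 0.03 and 0.042 m and x of jar3_mid in the frame of tray between -0.03 and 0.03 m and y of jar3_mid in the frame of tray between -0.155 and 0.155 m and z of jar3_mid in the frame of tray between 0.03 and 0.042 m and x of jar4_mid in the frame of tray between -0.03 and 0.03 m and y of jar4_mid in the frame of tray between -0.155 and 0.155 m and z of jar4_mid in the frame of tray between 0.03 and 0.042 m and value of joint lift between 0.041 and 0.05 m and value of joint pawl below 0.08 rad), for 0.2 s.
At the end, for the whole second after the job is handed in: The brush and the tin lie flat, the right way up, on the floor of the tool tray; every jar stands upright (within 6 degrees) on the lift's tray floor, inside its rim; the lift hangs at rest on the pawl in the next notch (0.041 to 0.050 above its lowest position, pawl angle below 0.08) (all of step 1 and all of step 3 and velocity of joint lift between -0.01 and 0.01 m/s); the robot touches nothing.
It fails at once if the bottle is knocked over or shoved more than 4 cm (distance of oil_mid from where it was at the start of the episode above 0.04 m or angle between oil_mid's own z axis and vertical above 0.6 rad).
It fails at once if the tumbler is knocked over or shoved more than 4 cm (distance of tumbler_mid from where it was at the start of the episode above 0.04 m or angle between tumbler_mid's own z axis and vertical above 0.6 rad).
Of jar0, jar1, jar2, jar3, jar4 only 3 to 5 are there at a start; the rules pass over those that are not, and their reading is None.
At some moment in a run one of jar0, jar1, jar2, jar3, jar4, brush, tin may be knocked a few centimetres aside while the robot is not near it.
Once in a run the grip may slacken for a moment while it holds something.
It also fails if it takes over 210 s, if anything falls off the work surface, if the arm or the gripper's body presses on something with over 40 N, if the wrist force passes 120 N, or if a joint passes its speed limit or range.

### The arm

A 6-joint arm with a two-finger parallel gripper is mounted at the origin on the work surface. World frame = base frame: x ahead of the robot, y to its left, z up, the work surface at z = 0. Lengths are in m, angles in degrees, forces in N, time in s.
With the tool pointing down it reaches from about 0.375 to 0.9 m from the base axis. Payload 3.1 kg.
Tool frame: the origin (TCP) lies at the very end of the fingers, on their centre line; the grasp point (between the pads) lies bot.grip_point_offset behind it (bot.grip_point_offset is the distance from the TCP to the grasp point, in m); z points along the fingers, y is the line along which they close (so a half turn about z gives the same grasp; the last joint's range is limited). The gripper opens to 87 mm and grips with 3 to 60 N. Pads are 19 mm wide; open, the fingers measure 117 mm over their backs; the gripper's body (75 mm by 190 mm) begins 51 mm behind the grasp point.
Start: joints at [55.033, 30.224, 82.088, -0, 67.689, -10.227], TCP at [0.262, 0.568, 0.223] pointing down, gripper open.
Joint ranges: [-176.69, 176.69], [-43.24, 126.21], [12.49, 139.97], [-82, 262], [0, 151.66], [-163.58, 163.58]. Speed limits (degrees/s): [159.86, 159.86, 180, 180, 180, 180].

### API

Orientations are given as a 3x3 rotation matrix whose columns are the frame's x, y, z axes.
In Python, from rig import bot, viewer, ticket gives the robot as it stands.
- The arm moves only by the tool servo_tool, never from a script. Its argument "targets" is a list of rows, each an object with "offset": the shift along the tool's x, y, z in m, a list of three; "dr": the turn, a rotation vector about the tool's x, y, z in degrees, a list of three. In form: [{"offset": [x, y, z], "dr": [ax, ay, az]}, ...]. A call has 1 to 20 rows; each row is the pose to reach, as a shift and turn from the pose commanded when the call began, along the tool's axes at that moment; what a row does not reach only later rows make up. A row lasts 1/12 s, in which the tool goes at most 41.7 mm and 7.16 degrees, less where a joint would pass 70% of its speed; a pose out of reach is approached as far as the arm can. A call with a gripper value outside its range is refused whole. "gripper" is the gripper command: -1 is fully open, 1 is shut, values between are in proportion, set as the call begins (left out, the last holds). The fingers move at their own pace and stop on an object; the grip force is fixed at half the most. Time passes only in rows, so rows that repeat a pose let the fingers close. It gives the time, the measured TCP pose, the force, the opening and the grip force at its end, in the units of the state.
- bot.read_state(): the state, without advancing time (a new reading comes with each control period).
- viewer.capture(name): name is "scene" or "top" or "wrist"; returns a dict with "color" (400x640x3 uint8, red, green, blue), "camera_matrix" (3x3 intrinsics, pixels), "k1" (the pictures are not rectified: a ray, as slopes to the right and down, at radius r is drawn at 1 + k1 r^2 times it, then the intrinsics apply), "R" (3x3) and "t" (3): a world point X has camera coordinates R X + t. Camera axes: x right, y down, z forward; pixel columns grow to the right and rows downward; lengths in m; the calibration is good to about 2 mm. A picture is of the moment at which its call begins. There is no depth.
- ticket.hand_in(): hands the job in; it is judged then, once.
The state is a dict: "time_s": time; "joint_positions": joint angles; "qvel": joint speeds; "tau": joint torques, N m; "position": TCP position; "tcp_rot": TCP orientation; "force": force on the tool from outside, world axes, zero at the start; "moment": the same for the moment, N m; "opening": opening from 0.0 (shut) to 1.0 (fully open); "grasp_force": force on a finger pad.
Only numpy, scipy, OpenCV 4.12 (cv2) and the standard library are available. Lean on these libraries where they do the work, as an engineer would, in place of code of your own. Each camera call takes 0.05 s, during which the arm holds its last target. There are 200 camera calls.

## Working session

There is one attempt and no reset: what is moved stays moved. The work goes in short steps, Python scripts to look and compute and a tool call to move; the robot and the scene stay as the last step left them, time stands still between calls to the robot, and variables do not carry over. Pictures are saved under pics/ and viewed, at most 14 in all, crops included, and the job is handed in when it is done.

Besides the shell and the picture viewer there is one more tool, called after "Emit:" as a command line: name --argument value ..., lists and objects as JSON in quotes. servo_tool: Moves the arm, as the interface text tells. Its arguments: {"type":"object","properties":{"targets":{"type":"array"},"gripper":{"type":"number"}},"required":["targets"]}

```bash
ls; mkdir -p pics
cat > h.py <<'E'
import numpy as np, cv2
from rig import bot, viewer, ticket
def cap(n,f=None):
    d=viewer.capture(n)
    if f: cv2.imwrite('pics/'+f,d['color'][:,:,::-1])
    return d
def px2w(d,u,v,z):
    K=np.array(d['camera_matrix']);R=np.array(d['R']);t=np.array(d['t']);k=d['k1']
    q=np.array([(u-K[0,2])/K[0,0],(v-K[1,2])/K[1,1]]);p=q.copy()
    for _ in range(20): p=q/(1+k*(p@p))
    r=R.T@np.array([p[0],p[1],1]);c=-R.T@t
    return c+r*(z-c[2])/r[2]
def w2px(d,X):
    K=np.array(d['camera_matrix']);c=np.array(d['R'])@np.array(X)+np.array(d['t']);p=c[:2]/c[2]
    p=p*(1+d['k1']*(p@p)); return K[:2,:2]@p+K[:2,2]
def rel(X,yaw=None):
    s=bot.read_state();R=np.array(s['tcp_rot']);return R.T@(np.array(X)-np.array(s['position']))
E
python3 - <<'E'
from h import *
np.set_printoptions(precision=4,suppress=True)
for n in('scene','top','wrist'):
    d=cap(n,n+'0.png');print(n,d['camera_matrix'],d['k1'],-np.array(d['R']).T@d['t'])
print(bot.read_state(),bot.grip_point_offset)
E
```

```text
pics
scene [[363.2397   0.     319.3561]
 [  0.     363.2397 199.4932]
 [  0.       0.       1.    ]] -0.07889585923978888 [0.9405 0.5429 0.9343]
top [[427.9971   0.     318.2351]
 [  0.     427.9971 199.4568]
 [  0.       0.       1.    ]] -0.09822591073835088 [ 0.2848 -0.0365  1.4469]
wrist [[282.1912   0.     319.6163]
 [  0.     282.1912 199.0334]
 [  0.       0.       1.    ]] -0.024778102700087748 [0.1971 0.5974 0.3834]
{'time_s': 0.15, 'joint_positions': array([ 55.0314,  30.267 ,  82.1401,  -0.0005,  67.687 , -10.2281]), 'qvel': array([-0.0089, -0.0382, -0.2221, -0.0029, -0.0401, -0.1338]), 'tau': array([  0.0011, -44.0429, -17.6843,   0.0634,   0.0552,  -0.0001]), 'position': array([0.2612, 0.5672, 0.2218]), 'tcp_rot': array([[-0.9082,  0.4185, -0.0009],
       [ 0.4185,  0.9082, -0.0014],
       [ 0.0003, -0.0016, -1.    ]]), 'force': array([0.8475, 0.2663, 0.1865]), 'moment': array([-0.0009,  0.0101,  0.0699]), 'grasp_force': 0.0, 'opening': 0.9996707809487732} 0.0187
```

View pics/top0.png

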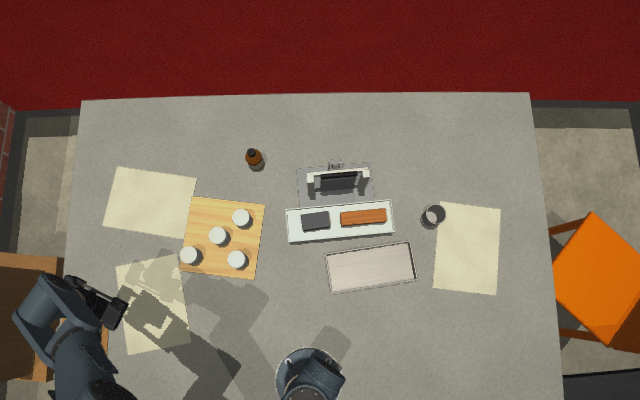

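View pics/scene0.png

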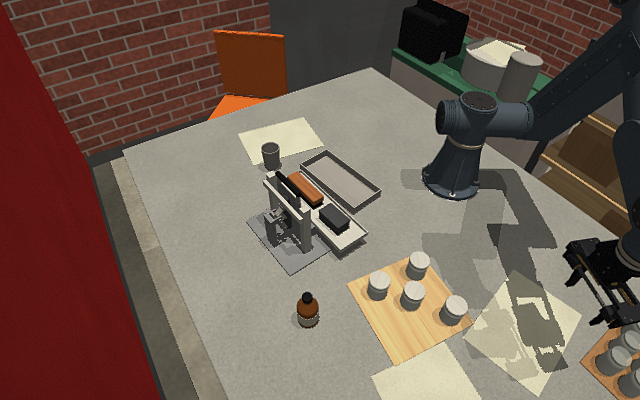

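The top view shows four jars on the board at about (242,217), (218,236), (237,259), (190,255). The tin is at (315,220) and the brush at (363,216) on the lift tray, with the tool tray around (371,267). The bottle is at (254,158) and the tumbler at (433,215). The scene view agrees: four jars on the board.

```bash
cat > m.py <<'E'
from h import *
def mask_cs(m,amin):
    cs,_=cv2.findContours(m.astype(np.uint8),cv2.RETR_EXTERNAL,cv2.CHAIN_APPROX_NONE)
    return [c for c in cs if cv2.contourArea(c)>amin]
def cen(c): 
    M=cv2.moments(c); return M['m10']/M['m00'],M['m01']/M['m00']
def rect(d,c,z):
    P=np.array([px2w(d,*p[0],z)[:2] for p in c],np.float32)*1000
    return cv2.minAreaRect(P)
E
python3 - <<'E'
from m import *
np.set_printoptions(precision=4,suppress=True)
d=cap('top');im=d['color'];hsv=cv2.cvtColor(im,cv2.COLOR_RGB2HSV);H,S,V=[hsv[:,:,i].astype(int) for i in range(3)]
def roi(m,x0,y0,x1,y1):
    o=np.zeros_like(m);o[y0:y1,x0:x1]=m[y0:y1,x0:x1];return o
for c in mask_cs(roi((S<50)&(V>130),175,190,268,285),60): print('jar',cen(c),cv2.contourArea(c),px2w(d,*cen(c),.076))
for c in mask_cs(roi((S>120)&(H<20)&(V>60),330,200,395,235),60): print('brush',cen(c),rect(d,c,.092))
for c in mask_cs(roi((V<90),297,207,333,235),60): print('tin',cen(c),rect(d,c,.092))
for n,cs,z in(('lift',[(286,209),(391,199),(395,232),(290,242)],.06),('tool',[(326,255),(410,242),(416,281),(332,292)],.035),('board',[(190,196),(265,204),(255,280),(179,271)],.004)):
    print(n,[px2w(d,*p,z)[:2] for p in cs])
E
python3 - <<'E'
import cv2
a=cv2.imread('pics/top0.png')[145:305,170:450]
cv2.imwrite('pics/crop.png',cv2.resize(a,(784,448),interpolation=cv2.INTER_CUBIC))
E
```

```text
jar (221.05653881119557, 236.83342037563588) 8616.5 [0.4626 0.273  0.076 ]
brush (362.68083182640146, 216.65822784810126) ((517.568603515625, -185.97520446777344), (43.75238037109375, 146.8311767578125), 4.39389181137085)
lift [array([0.5534, 0.0633]), array([ 0.5805, -0.2857]), array([ 0.4698, -0.2929]), array([0.444 , 0.0508])]
tool [array([ 0.4017, -0.0657]), array([ 0.4385, -0.3459]), array([ 0.3101, -0.3582]), array([ 0.2815, -0.0825])]
board [array([0.6166, 0.4026]), array([0.5832, 0.1397]), array([0.3252, 0.172 ]), array([0.358 , 0.4302])]
```

View pics/crop.png

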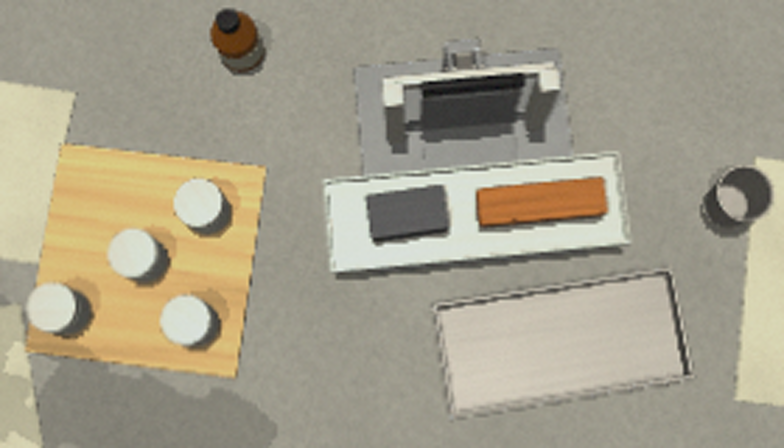

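The crop confirms the layout. It shows the lid centres clearly, the tin at crop (408,213), the brush at (541,202), and the black handle bar at about (472,85).

Run:
```python
from m import *
np.set_printoptions(precision=4,suppress=True)
d=cap('top');im=d['color'];hsv=cv2.cvtColor(im,cv2.COLOR_RGB2HSV);H,S,V=[hsv[:,:,i].astype(int) for i in range(3)]
print(hsv[217,242],hsv[236,218],hsv[210,220],hsv[222,315],hsv[240,300],hsv[225,340],hsv[267,371],hsv[300,300])
def roi(m,x0,y0,x1,y1):
    o=np.zeros_like(m);o[y0:y1,x0:x1]=m[y0:y1,x0:x1];return o
for c in mask_cs(roi((S<25)&(V>190),175,190,268,285),60): 
    (x,y),r=cv2.minEnclosingCircle(c);print('jar',cen(c),(x,y),r,px2w(d,*cen(c),.076))
for c in mask_cs(roi((V<100),297,207,333,235),60): print('tin',cen(c),rect(d,c,.092),cv2.boundingRect(c))
for c in mask_cs(roi((S<25)&(V>190),280,195,400,250),200): print('lift',cen(c),rect(d,c,.06))
for c in mask_cs(roi((H<20)&(S>12)&(V>130),320,235,420,300),200): print('tool',cen(c),rect(d,c,.005))
for c in mask_cs(roi((V<50),310,165,365,185),20): print('handle',cen(c),rect(d,c,.233),cv2.boundingRect(c))
```

```text
[ 38  17 221] [ 46  17 224] [ 23 107 217] [ 0  5 94] [ 44  13 215] [ 45  23 204] [ 20  27 202] [ 28  27 151]
jar (235.93041237113403, 258.7182130584192) (236.0, 258.70001220703125) 8.36013412475586 [0.3914 0.2233 0.076 ]
jar (188.24183006535947, 254.28664799253033) (187.93548583984375, 254.26612854003906) 8.252809524536133 [0.4076 0.3786 0.076 ]
jar (216.91368227731863, 234.85491276400367) (217.0, 235.0) 8.24631118774414 [0.4692 0.2867 0.076 ]
jar (240.16538789428813, 216.85251491901107) (240.2872314453125, 216.96807861328125) 8.35133171081543 [0.5271 0.2118 0.076 ]
tin (314.94841269841265, 221.20436507936506) ((505.7076110839844, -32.24702835083008), (55.05732345581055, 88.20564270019531), 6.616105556488037) (301, 212, 29, 20)
lift (338.82696253104416, 221.0388726919339) ((512.4468383789062, -111.66743469238281), (107.72002410888672, 349.5970764160156), 4.158489227294922)
handle (339.02536231884056, 175.01328502415458) ((618.555419921875, -103.80224609375), (15.563332557678223, 104.74890899658203), 4.540350437164307) (321, 171, 36, 9)
```

```bash
cat >> h.py <<'E'
from scipy.spatial.transform import Rotation as Ro
def plan(*wps):
    """wps: (x,y,z,yaw of tool y deg) world -> offset, dr from present pose"""
    s=bot.read_state();R=np.array(s['tcp_rot']);p=np.array(s['position'])
    for x,y,z,a in wps:
        c,n=np.cos(np.radians(a)),np.sin(np.radians(a))
        T=np.array([[-n*-1,c,0],[-c,n,0],[0,0,-1.]]); T[:,0]=np.cross(T[:,1],T[:,2])
        print((x,y,z,a),'off',np.round(R.T@(np.array([x,y,z])-p),4),'dr',np.round(Ro.from_matrix(R.T@T).as_rotvec(degrees=True),1))
    print('t',s['time_s'],'p',np.round(p,4),'yaw',np.degrees(np.arctan2(R[1,1],R[0,1])).round(1),'q',np.round(s['joint_positions'],1),'open',round(s['opening']*87,1),'F',np.round(s['force'],1),'g',round(s['grasp_force'],1))
TR=np.array([.5124,-.1117]);TA=4.3
def tray(x,y,C=TR,A=TA):
    a=np.radians(A);return C+np.array([np.cos(a)*x-np.sin(a)*y,np.sin(a)*x+np.cos(a)*y])
def intray(P,C=TR,A=TA):
    a=np.radians(A);d=np.array(P)[:2]-C;return np.array([np.cos(a)*d[0]+np.sin(a)*d[1],-np.sin(a)*d[0]+np.cos(a)*d[1]])
E
python3 - <<'E'
from h import *
plan((.505,-.187,.2,4.3),(.505,-.187,.15,4.3))
print(intray((.5176,-.186)),intray((.5057,-.0322)))
E
```

```text
(0.505, -0.187, 0.2, 4.3) off [-0.537  -0.5831  0.0226] dr [-0.1  0.  61. ]
(0.505, -0.187, 0.15, 4.3) off [-0.537  -0.5831  0.0726] dr [-0.1  0.  61. ]
t 0.25 p [0.2614 0.5673 0.2221] yaw 65.3 q [ 55.   30.3  82.1  -0.   67.7 -10.2] open 87.0 F [ 0.3 -0.2  0. ] g 0.0
[-0.00038556 -0.07448074] [-0.00072033  0.07977858]
```

Emit:
servo_tool --targets '[{"offset": [-0.537,-0.583,0.022],"dr": [0,0,61]},{"offset": [-0.537,-0.583,0.022],"dr": [0,0,61]},{"offset": [-0.537,-0.583,0.022],"dr": [0,0,61]},{"offset": [-0.537,-0.583,0.022],"dr": [0,0,61]},{"offset": [-0.537,-0.583,0.022],"dr": [0,0,61]},{"offset": [-0.537,-0.583,0.022],"dr": [0,0,61]},{"offset": [-0.537,-0.583,0.022],"dr": [0,0,61]},{"offset": [-0.537,-0.583,0.022],"dr": [0,0,61]},{"offset": [-0.537,-0.583,0.022],"dr": [0,0,61]},{"offset": [-0.537,-0.583,0.022],"dr": [0,0,61]},{"offset": [-0.537,-0.583,0.022],"dr": [0,0,61]},{"offset": [-0.537,-0.583,0.022],"dr": [0,0,61]},{"offset": [-0.537,-0.583,0.022],"dr": [0,0,61]},{"offset": [-0.537,-0.583,0.022],"dr": [0,0,61]},{"offset": [-0.537,-0.583,0.022],"dr": [0,0,61]},{"offset": [-0.537,-0.583,0.022],"dr": [0,0,61]},{"offset": [-0.537,-0.583,0.022],"dr": [0,0,61]},{"offset": [-0.537,-0.583,0.022],"dr": [0,0,61]},{"offset": [-0.537,-0.583,0.022],"dr": [0,0,61]},{"offset": [-0.537,-0.583,0.022],"dr": [0,0,61]}]' --gripper -1

```text
time_s: 1.92
position: [0.5091, -0.195, 0.201]
tcp_rot: [[-0.069, 0.998, 0.006], [0.998, 0.069, -0.007], [-0.007, 0.006, -1.0]]
force: [0.5, -0.5, -0.3]
opening: 1.0
grasp_force: 0.0
```

Run:
```python
from h import *
cap('wrist','w1.png');plan((.508,-.187,.063,4.3))
```

```text
(0.508, -0.187, 0.063, 4.3) off [0.0046 0.0009 0.1375] dr [ 0.1  0.1 -0.3]
t 1.9667 p [ 0.5071 -0.1913  0.2005] yaw 4.0 q [-32.5  25.4  95.6  -0.   58.8 -36.4] open 87.0 F [-0.1  0.2 -0.5] g 0.0
```

View pics/w1.png

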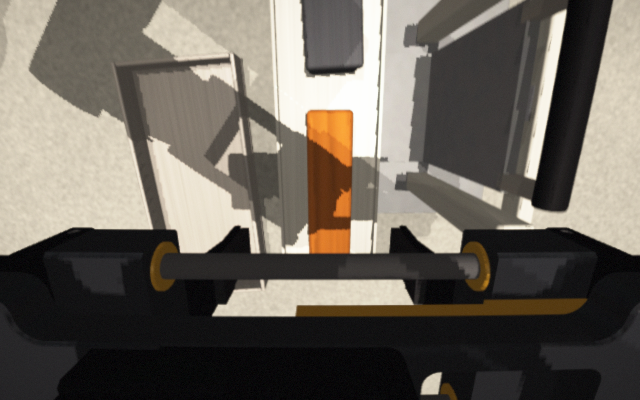

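The wrist view has world +y at the top of the image. The brush spans columns 307–352, the tin bottom edge is at row 72, and the tool tray's upper corners are at (117,66) and (235,57). The lift tray rims are at columns ~275 and ~380, and the handle is at right around column 580.

Run:
```python
from h import *
np.set_printoptions(precision=4,suppress=True)
d=cap('wrist')
for n,u,v,z in (('brushL',307,150,.085),('brushR',353,150,.085),('brushTop',330,110,.09),('tinL',306,50,.08),('tinR',364,50,.08),('tt1',116,66,.035),('tt2',237,55,.035),('ttR',250,150,.035),('handle end',552,209,.225),('hL',568,50,.225),('hR',610,50,.225)):
    p=px2w(d,u,v,z);print(n,p,intray(p))
plan((.508,-.187,.063,4.3))
```

```text
brushL [ 0.4932 -0.1467  0.085 ] [-0.0218 -0.0335]
brushR [ 0.5378 -0.1436  0.085 ] [ 0.023  -0.0337]
brushTop [ 0.5124 -0.1082  0.09  ] [0.0002 0.0035]
tinL [ 0.4868 -0.057   0.08  ] [-0.0214  0.0565]
tinR [ 0.5396 -0.0532  0.08  ] [0.0315 0.0563]
tt1 [ 0.2803 -0.0753  0.035 ] [-0.2287  0.0538]
tt2 [ 0.4115 -0.0567  0.035 ] [-0.0965  0.0624]
ttR [ 0.4261 -0.1561  0.035 ] [-0.0894 -0.0378]
handle end [ 0.6265 -0.154   0.225 ] [ 0.1106 -0.0507]
hL [ 0.6129 -0.0795  0.225 ] [0.1026 0.0246]
hR [ 0.6328 -0.0776  0.225 ] [0.1226 0.025 ]
(0.508, -0.187, 0.063, 4.3) off [0.0012 0.0026 0.1372] dr [ 0.  -0.  -0.2]
t 2.0167 p [ 0.5055 -0.1884  0.2002] yaw 4.1 q [-32.3  25.3  95.8   0.   58.9 -36.4] open 87.2 F [-1.2 -0.1  0.3] g 0.0
```

Emit:
servo_tool --targets '[{"offset": [0.001,0.005,0.03],"dr": [0,0,0]},{"offset": [0.001,0.005,0.06],"dr": [0,0,0]},{"offset": [0.001,0.005,0.09],"dr": [0,0,0]},{"offset": [0.001,0.005,0.12],"dr": [0,0,0]},{"offset": [0.001,0.005,0.136],"dr": [0,0,0]},{"offset": [0.001,0.005,0.136],"dr": [0,0,0]},{"offset": [0.001,0.005,0.136],"dr": [0,0,0]},{"offset": [0.001,0.005,0.136],"dr": [0,0,0]}]'

```text
time_s: 2.68
position: [0.5106, -0.1846, 0.0656]
tcp_rot: [[-0.075, 0.997, 0.001], [0.997, 0.075, -0.001], [-0.001, 0.001, -1.0]]
force: [1.2, -0.1, 0.3]
opening: 0.997
grasp_force: 0.0
```

Emit:
servo_tool --targets '[{"offset": [0,0,0],"dr": [0,0,0]},{"offset": [0,0,0],"dr": [0,0,0]},{"offset": [0,0,0],"dr": [0,0,0]},{"offset": [0,0,0],"dr": [0,0,0]},{"offset": [0,0,0],"dr": [0,0,0]},{"offset": [0,0,0],"dr": [0,0,0]},{"offset": [0,0,0],"dr": [0,0,0]},{"offset": [0,0,0],"dr": [0,0,0]}]' --gripper 1

```text
time_s: 3.35
position: [0.5113, -0.1857, 0.065]
tcp_rot: [[-0.074, 0.997, 0.002], [0.997, 0.074, -0.001], [-0.001, 0.002, -1.0]]
force: [2.4, 0.2, 2.6]
opening: 0.504
grasp_force: 30.0
```

Run:
```python
from h import *
p=tray(.008,.055,np.array([.360,-.212]),7);print(p)
plan((.513,-.187,.13,4.3),(*p,.13,7),(*p,.021,7))
```

```text
[ 0.36123756 -0.15643501]
(0.513, -0.187, 0.13, 4.3) off [-0.0015  0.0018 -0.065 ] dr [ 0.1  0.1 -0.1]
(np.float64(0.36123755532584745), np.float64(-0.1564350069124861), 0.13, 7) off [ 0.0402 -0.1473 -0.0654] dr [ 0.1  0.1 -2.8]
(np.float64(0.36123755532584745), np.float64(-0.1564350069124861), 0.021, 7) off [ 0.0404 -0.1476  0.0436] dr [ 0.1  0.1 -2.8]
t 3.35 p [ 0.5113 -0.1857  0.065 ] yaw 4.2 q [-31.8  37.6 101.1   0.   41.2 -36. ] open 43.8 F [2.4 0.2 2.6] g 30.0
```

Emit:
servo_tool --targets '[{"offset": [0,0,-0.03],"dr": [0,0,0]},{"offset": [0,0,-0.06],"dr": [0,0,0]},{"offset": [0.01,-0.03,-0.065],"dr": [0,0,-1]},{"offset": [0.02,-0.06,-0.065],"dr": [0,0,-2.8]},{"offset": [0.03,-0.09,-0.065],"dr": [0,0,-2.8]},{"offset": [0.035,-0.12,-0.065],"dr": [0,0,-2.8]},{"offset": [0.04,-0.147,-0.065],"dr": [0,0,-2.8]},{"offset": [0.04,-0.147,-0.06],"dr": [0,0,-2.8]},{"offset": [0.04,-0.147,-0.05],"dr": [0,0,-2.8]},{"offset": [0.04,-0.147,-0.03],"dr": [0,0,-2.8]},{"offset": [0.04,-0.147,-0.01],"dr": [0,0,-2.8]},{"offset": [0.04,-0.147,0.01],"dr": [0,0,-2.8]},{"offset": [0.04,-0.147,0.025],"dr": [0,0,-2.8]},{"offset": [0.04,-0.147,0.036],"dr": [0,0,-2.8]},{"offset": [0.04,-0.147,0.042],"dr": [0,0,-2.8]},{"offset": [0.04,-0.147,0.043],"dr": [0,0,-2.8]},{"offset": [0.04,-0.147,0.043],"dr": [0,0,-2.8]},{"offset": [0.04,-0.147,0.043],"dr": [0,0,-2.8]}]'

```text
time_s: 4.85
position: [0.3608, -0.1564, 0.0218]
tcp_rot: [[-0.123, 0.992, 0.0], [0.992, 0.123, -0.0], [-0.0, 0.0, -1.0]]
force: [0.0, 0.2, -1.2]
opening: 0.498
grasp_force: 30.0
```

Run:
```python
from h import *
p=tray(-.008,.0798);print(p)
plan((.360,-.156,.15,4.3),(*p,.15,4.3),(*p,.065,4.3))
cap('top','t1.png')
```

```text
[ 0.49843922 -0.03272446]
(0.36, -0.156, 0.15, 4.3) off [ 0.0004 -0.0007 -0.1282] dr [0.  0.  2.8]
(np.float64(0.4984392165310581), np.float64(-0.032724456159306387), 0.15, 4.3) off [ 0.1057  0.1519 -0.1281] dr [0.  0.  2.8]
(np.float64(0.4984392165310581), np.float64(-0.032724456159306387), 0.065, 4.3) off [ 0.1058  0.1518 -0.0431] dr [0.  0.  2.8]
t 4.85 p [ 0.3608 -0.1564  0.0218] yaw 7.1 q [-39.8  38.4 123.7  -0.   17.9 -46.9] open 43.4 F [ 0.   0.2 -1.2] g 30.0
```

View pics/t1.png

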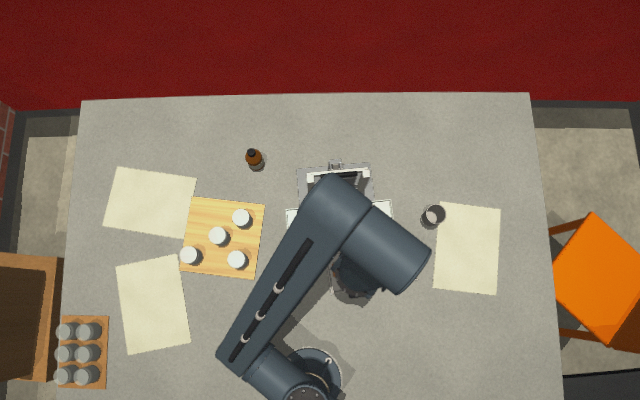

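The arm hides the tray in this view; the four jars are unmoved at (242,217), (218,236), (237,259) and (190,255). The box of cups at left is background off the table.

Emit:
servo_tool --targets '[{"offset": [0,0,0],"dr": [0,0,0]},{"offset": [0,0,0],"dr": [0,0,0]},{"offset": [0,0,0],"dr": [0,0,0]},{"offset": [0,0,0],"dr": [0,0,0]},{"offset": [0,0,-0.02],"dr": [0,0,0]},{"offset": [0,0,-0.05],"dr": [0,0,0]},{"offset": [0,0,-0.09],"dr": [0,0,0]},{"offset": [0,0,-0.13],"dr": [0,0,0]},{"offset": [0.03,0.03,-0.16],"dr": [0,0,2.8]},{"offset": [0.06,0.06,-0.178],"dr": [0,0,2.8]},{"offset": [0.065,0.1,-0.178],"dr": [0,0,2.8]},{"offset": [0.065,0.13,-0.178],"dr": [0,0,2.8]},{"offset": [0.065,0.154,-0.178],"dr": [0,0,2.8]},{"offset": [0.065,0.154,-0.178],"dr": [0,0,2.8]},{"offset": [0.065,0.154,-0.178],"dr": [0,0,2.8]},{"offset": [0.065,0.154,-0.178],"dr": [0,0,2.8]}]' --gripper -0.6

```text
time_s: 6.23
position: [0.5037, -0.0723, 0.1989]
tcp_rot: [[-0.075, 0.997, -0.003], [0.997, 0.075, 0.001], [0.001, -0.003, -1.0]]
force: [-0.2, -0.7, -1.0]
opening: 0.8
grasp_force: 0.0
```

Run:
```python
from h import *
cap('wrist','w2.png');plan()
```

```text
t 6.2833 p [ 0.5034 -0.0725  0.199 ] yaw 4.2 q [-20.8  23.2 100.   -0.   57.  -25. ] open 69.8 F [-0.4 -0.   0.4] g 0.0
```

View pics/w2.png

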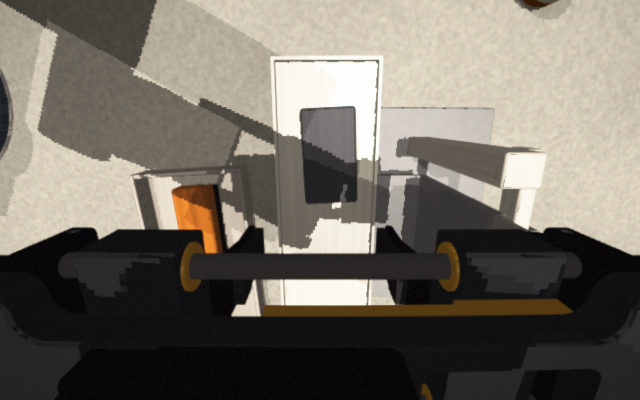

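The brush lies orange side up inside the tool tray at (197,215). The tin spans about (302–356, 107–203), and the lift tray's left end is at row ~58, columns 272–382.

Run:
```python
from h import *
np.set_printoptions(precision=4,suppress=True)
d=cap('wrist')
for n,u,v,z in (('tinTL',302,108,.092),('tinTR',355,107,.092),('tinBL',305,202,.092),('tinBR',357,202,.092),('rimL',271,58,.06),('rimR',383,57,.06),('ttL',135,175,.035),('ttR',245,167,.035),('br1',173,195,.047),('br2',216,185,.047)):
    p=px2w(d,u,v,z);print(n,p,intray(p))
plan((.5005,-.032,.065,4.3))
```

```text
tinTL [0.482  0.0107 0.092 ] [-0.0211  0.1243]
tinTR [0.53   0.0151 0.092 ] [0.0271 0.1251]
tinBL [ 0.4901 -0.0778  0.092 ] [-0.0197  0.0354]
tinBR [ 0.5415 -0.074   0.092 ] [0.0318 0.0354]
rimL [0.4469 0.0567 0.06  ] [-0.0527  0.1729]
rimR [0.5561 0.0657 0.06  ] [0.0569 0.1736]
ttL [ 0.2853 -0.076   0.035 ] [-0.2238  0.0527]
ttR [ 0.4159 -0.0571  0.035 ] [-0.0921  0.0617]
br1 [ 0.3357 -0.0937  0.047 ] [-0.1749  0.0312]
br2 [ 0.386  -0.0781  0.047 ] [-0.1236  0.043 ]
(0.5005, -0.032, 0.065, 4.3) off [0.0407 0.0004 0.1341] dr [-0.1 -0.1 -0.1]
t 6.3333 p [ 0.5035 -0.0727  0.1991] yaw 4.2 q [-20.8  23.2 100.   -0.   57.  -25. ] open 69.6 F [-0.2 -0.8  0.2] g 0.0
```

Emit:
servo_tool --targets '[{"offset": [0.02,0.001,0.01],"dr": [0,0,0]},{"offset": [0.041,0.002,0.03],"dr": [0,0,0]},{"offset": [0.041,0.002,0.05],"dr": [0,0,0]},{"offset": [0.041,0.002,0.08],"dr": [0,0,0]},{"offset": [0.041,0.002,0.11],"dr": [0,0,0]},{"offset": [0.041,0.002,0.128],"dr": [0,0,0]},{"offset": [0.041,0.002,0.134],"dr": [0,0,0]},{"offset": [0.041,0.002,0.134],"dr": [0,0,0]},{"offset": [0.041,0.002,0.134],"dr": [0,0,0]}]' --gripper -1

```text
time_s: 7.08
position: [0.5042, -0.0322, 0.066]
tcp_rot: [[-0.073, 0.997, -0.0], [0.997, 0.073, 0.0], [0.0, -0.0, -1.0]]
force: [0.7, -0.1, 0.1]
opening: 0.996
grasp_force: 0.0
```

Emit:
servo_tool --targets '[{"offset": [0,0,0],"dr": [0,0,0]},{"offset": [0,0,0],"dr": [0,0,0]},{"offset": [0,0,0],"dr": [0,0,0]},{"offset": [0,0,0],"dr": [0,0,0]},{"offset": [0,0,0],"dr": [0,0,0]},{"offset": [0,0,0],"dr": [0,0,0]},{"offset": [0,0,0],"dr": [0,0,0]}]' --gripper 1

```text
time_s: 7.67
position: [0.5056, -0.0321, 0.066]
tcp_rot: [[-0.074, 0.997, 0.003], [0.997, 0.074, -0.001], [-0.001, 0.003, -1.0]]
force: [0.6, 0.1, 2.9]
opening: 0.571
grasp_force: 29.7
```

Run:
```python
from h import *
p=tray(.0,-.08,np.array([.361,-.212]),7);print(p)
plan((.5025,-.032,.14,4.3),(*p,.14,7.5),(*p,.021,7.5))
```

```text
[ 0.37074955 -0.29140369]
(0.5025, -0.032, 0.14, 4.3) off [ 0.0002 -0.0029 -0.074 ] dr [ 0.1  0.1 -0. ]
(np.float64(0.3707495474724118), np.float64(-0.29140369213130574), 0.14, 7.5) off [-0.2487 -0.1535 -0.0741] dr [ 0.1  0.1 -3.2]
(np.float64(0.3707495474724118), np.float64(-0.29140369213130574), 0.021, 7.5) off [-0.2486 -0.1538  0.0449] dr [ 0.1  0.1 -3.2]
t 7.6667 p [ 0.5056 -0.0321  0.066 ] yaw 4.3 q [-16.3  35.8 106.5   0.   37.6 -20.6] open 49.7 F [0.6 0.1 2.9] g 29.7
```

Emit:
servo_tool --targets '[{"offset": [0,0,-0.03],"dr": [0,0,0]},{"offset": [0,0,-0.06],"dr": [0,0,0]},{"offset": [-0.03,-0.02,-0.074],"dr": [0,0,-1]},{"offset": [-0.06,-0.04,-0.074],"dr": [0,0,-2]},{"offset": [-0.09,-0.057,-0.074],"dr": [0,0,-3]},{"offset": [-0.12,-0.075,-0.074],"dr": [0,0,-3]},{"offset": [-0.15,-0.093,-0.074],"dr": [0,0,-3]},{"offset": [-0.18,-0.112,-0.074],"dr": [0,0,-3]},{"offset": [-0.21,-0.13,-0.074],"dr": [0,0,-3]},{"offset": [-0.235,-0.145,-0.07],"dr": [0,0,-3]},{"offset": [-0.249,-0.154,-0.06],"dr": [0,0,-3]},{"offset": [-0.249,-0.154,-0.05],"dr": [0,0,-3]},{"offset": [-0.249,-0.154,-0.03],"dr": [0,0,-3]},{"offset": [-0.249,-0.154,-0.01],"dr": [0,0,-3]},{"offset": [-0.249,-0.154,0.01],"dr": [0,0,-3]},{"offset": [-0.249,-0.154,0.025],"dr": [0,0,-3]},{"offset": [-0.249,-0.154,0.037],"dr": [0,0,-3]},{"offset": [-0.249,-0.154,0.043],"dr": [0,0,-3]},{"offset": [-0.249,-0.154,0.044],"dr": [0,0,-3]},{"offset": [-0.249,-0.154,0.044],"dr": [0,0,-3]}]'

```text
time_s: 9.33
position: [0.3691, -0.2912, 0.0213]
tcp_rot: [[-0.126, 0.992, -0.001], [0.992, 0.126, 0.001], [0.001, -0.001, -1.0]]
force: [0.6, -0.6, -0.5]
opening: 0.576
grasp_force: 29.8
```

Emit:
servo_tool --targets '[{"offset": [0,0,0],"dr": [0,0,0]},{"offset": [0,0,0],"dr": [0,0,0]},{"offset": [0,0,0],"dr": [0,0,0]},{"offset": [0,0,0],"dr": [0,0,0]},{"offset": [0,0,-0.02],"dr": [0,0,0]},{"offset": [0,0,-0.05],"dr": [0,0,0]},{"offset": [0,0,-0.09],"dr": [0,0,0]},{"offset": [0,0,-0.13],"dr": [0,0,0]},{"offset": [0,0,-0.17],"dr": [0,0,0]}]' --gripper -0.6

```text
time_s: 10.08
position: [0.3689, -0.2909, 0.1934]
tcp_rot: [[-0.126, 0.992, -0.0], [0.992, 0.126, 0.001], [0.001, -0.0, -1.0]]
force: [1.1, -1.4, 0.4]
opening: 0.8
grasp_force: 0.0
```

```bash
cat > j.py <<'E'
from m import *
def jars(show=True):
    d=cap('top','jt.png');hsv=cv2.cvtColor(d['color'],cv2.COLOR_RGB2HSV);H,S,V=[hsv[:,:,i].astype(int) for i in range(3)]
    m=(S<25)&(V>190);o=np.zeros_like(m);o[185:295,170:275]=m[185:295,170:275]
    for c in mask_cs(o,100): print('jar',np.round(cv2.minEnclosingCircle(c)[1],1),px2w(d,*cen(c),.076)[:2].round(4))
E
python3 - <<'E'
from j import *
jars()
plan((.4,.2,.2,45),(.527,.212,.2,70))
E
```

```text
jar 8.6 [0.3913 0.2236]
jar 8.4 [0.4074 0.3796]
jar 8.2 [0.469  0.2869]
jar 8.3 [0.5272 0.2118]
(0.4, 0.2, 0.2, 45) off [ 0.4871  0.0905 -0.0048] dr [  0.2   0.8 -37.7]
(0.527, 0.212, 0.2, 70) off [ 0.4829  0.218  -0.0038] dr [ -0.    0.9 -62.7]
t 10.1333 p [ 0.3721 -0.2946  0.2005] yaw 7.3 q [-51.9  20.3 105.1   0.   53.8 -59.2] open 69.5 F [ 1.1 -1.   3.3] g 0.0
```

Run:
```python
from h import *
for y in(-.135,-.045,.045,.135): print(y,tray(-.01,y))
plan((.5275,.212,.2,4.3),(.5275,.212,.035,4.3))
```

```text
-0.135 [ 0.51255028 -0.24706978]
-0.045 [ 0.50580219 -0.15732312]
0.045 [ 0.49905411 -0.06757646]
0.135 [0.49230602 0.02217021]
(0.5275, 0.212, 0.2, 4.3) off [ 0.4828  0.2185 -0.0038] dr [0.4 0.7 3. ]
(0.5275, 0.212, 0.035, 4.3) off [0.4848 0.2172 0.1611] dr [0.4 0.7 3. ]
t 10.1333 p [ 0.3721 -0.2946  0.2005] yaw 7.3 q [-51.9  20.3 105.1   0.   53.8 -59.2] open 69.5 F [ 1.1 -1.   3.3] g 0.0
```

Emit:
servo_tool --targets '[{"offset": [0.04,0.018,0],"dr": [0,0,1]},{"offset": [0.08,0.036,0],"dr": [0,0,2]},{"offset": [0.12,0.054,0],"dr": [0,0,3]},{"offset": [0.155,0.071,0],"dr": [0,0,3]},{"offset": [0.19,0.087,0],"dr": [0,0,3]},{"offset": [0.225,0.104,0],"dr": [0,0,3]},{"offset": [0.26,0.12,0],"dr": [0,0,3]},{"offset": [0.295,0.136,0],"dr": [0,0,3]},{"offset": [0.33,0.152,0],"dr": [0,0,3]},{"offset": [0.365,0.168,0.01],"dr": [0,0,3]},{"offset": [0.4,0.184,0.02],"dr": [0,0,3]},{"offset": [0.43,0.198,0.035],"dr": [0,0,3]},{"offset": [0.46,0.212,0.05],"dr": [0,0,3]},{"offset": [0.479,0.22,0.065],"dr": [0,0,3]},{"offset": [0.479,0.22,0.071],"dr": [0,0,3]},{"offset": [0.479,0.22,0.071],"dr": [0,0,3]},{"offset": [0.479,0.22,0.071],"dr": [0,0,3]},{"offset": [0.479,0.22,0.071],"dr": [0,0,3]}]' --gripper -1

```text
time_s: 11.63
position: [0.5269, 0.2103, 0.1212]
tcp_rot: [[-0.073, 0.997, 0.0], [0.997, 0.073, -0.0], [-0.0, 0.0, -1.0]]
force: [-0.0, -0.7, 0.4]
opening: 1.002
grasp_force: 0.0
```

Run:
```python
from h import *
cap('wrist','w3.png')
d=cap('top','t2.png')
plan((.5275,.212,.035,4.3))
```

```text
(0.5275, 0.212, 0.035, 4.3) off [0.0017 0.0001 0.0866] dr [ 0.1  0.  -0.1]
t 11.7333 p [0.5274 0.2102 0.1216] yaw 4.2 q [10.5 33.7 95.7 -0.  50.6  6.3] open 86.9 F [-0.3  0.1 -0.8] g 0.0
```

View pics/t2.png

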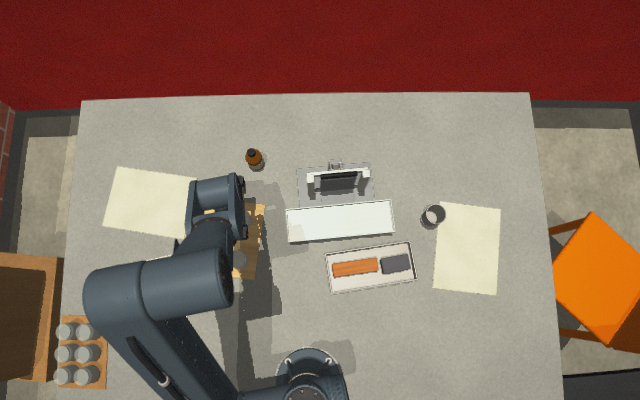

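Brush (355,267) and tin (396,264) both lie in the tool tray, one behind the other, and the lift tray is empty. Next is the first jar.

Emit:
servo_tool --targets '[{"offset": [0.002,0,0.025],"dr": [0,0,0]},{"offset": [0.002,0,0.05],"dr": [0,0,0]},{"offset": [0.002,0,0.07],"dr": [0,0,0]},{"offset": [0.002,0,0.082],"dr": [0,0,0]},{"offset": [0.002,0,0.087],"dr": [0,0,0]},{"offset": [0.002,0,0.087],"dr": [0,0,0]},{"offset": [0.002,0,0.087],"dr": [0,0,0]}]'

```text
time_s: 12.32
position: [0.5276, 0.2132, 0.0343]
tcp_rot: [[-0.074, 0.997, 0.001], [0.997, 0.074, 0.0], [0.0, 0.001, -1.0]]
force: [0.6, -1.0, 0.9]
opening: 1.0
grasp_force: 0.0
```

Emit:
servo_tool --targets '[{"offset": [0,0,0],"dr": [0,0,0]},{"offset": [0,0,0],"dr": [0,0,0]},{"offset": [0,0,0],"dr": [0,0,0]},{"offset": [0,0,0],"dr": [0,0,0]},{"offset": [0,0,0],"dr": [0,0,0]},{"offset": [0,0,0],"dr": [0,0,0]}]' --gripper 1

```text
time_s: 12.82
position: [0.5271, 0.2135, 0.0339]
tcp_rot: [[-0.074, 0.997, 0.001], [0.997, 0.074, 0.0], [0.0, 0.001, -1.0]]
force: [0.3, -0.0, 1.0]
opening: 0.663
grasp_force: 30.0
```

Run:
```python
from h import *
plan((.480,.15,.14,4.3),(.48,.03,.14,4.3),(*tray(-.01,-.135),.14,4.3),(*tray(-.01,-.135),.082,4.3))
```

```text
(0.48, 0.15, 0.14, 4.3) off [-0.0598 -0.0516 -0.1062] dr [ 0. -0. -0.]
(0.48, 0.03, 0.14, 4.3) off [-0.1795 -0.0605 -0.1062] dr [ 0. -0. -0.]
(np.float64(0.512550276786303), np.float64(-0.2470697802941539), 0.14, 4.3) off [-0.4582 -0.0487 -0.1062] dr [ 0. -0. -0.]
(np.float64(0.512550276786303), np.float64(-0.2470697802941539), 0.082, 4.3) off [-0.4582 -0.0487 -0.0482] dr [ 0. -0. -0.]
t 12.8167 p [0.5271 0.2135 0.0339] yaw 4.3 q [10.8 41.8 98.  -0.  40.1  6.5] open 57.7 F [ 0.3 -0.   1. ] g 30.0
```

Emit:
servo_tool --targets '[{"offset": [0,0,-0.03],"dr": [0,0,0]},{"offset": [-0.01,-0.015,-0.06],"dr": [0,0,0]},{"offset": [-0.03,-0.035,-0.09],"dr": [0,0,0]},{"offset": [-0.06,-0.05,-0.106],"dr": [0,0,0]},{"offset": [-0.095,-0.055,-0.106],"dr": [0,0,0]},{"offset": [-0.13,-0.055,-0.106],"dr": [0,0,0]},{"offset": [-0.165,-0.055,-0.106],"dr": [0,0,0]},{"offset": [-0.2,-0.055,-0.106],"dr": [0,0,0]},{"offset": [-0.235,-0.053,-0.106],"dr": [0,0,0]},{"offset": [-0.27,-0.052,-0.106],"dr": [0,0,0]},{"offset": [-0.305,-0.051,-0.106],"dr": [0,0,0]},{"offset": [-0.34,-0.05,-0.106],"dr": [0,0,0]},{"offset": [-0.375,-0.049,-0.106],"dr": [0,0,0]},{"offset": [-0.405,-0.049,-0.106],"dr": [0,0,0]},{"offset": [-0.43,-0.049,-0.106],"dr": [0,0,0]},{"offset": [-0.45,-0.049,-0.106],"dr": [0,0,0]},{"offset": [-0.458,-0.049,-0.106],"dr": [0,0,0]},{"offset": [-0.458,-0.049,-0.105],"dr": [0,0,0]},{"offset": [-0.458,-0.049,-0.1],"dr": [0,0,0]}]'

```text
time_s: 14.4
position: [0.5119, -0.2464, 0.1337]
tcp_rot: [[-0.074, 0.997, 0.0], [0.997, 0.074, 0.0], [0.0, 0.0, -1.0]]
force: [-0.4, 0.2, -1.6]
opening: 0.66
grasp_force: 30.0
```

Emit:
servo_tool --targets '[{"offset": [0,0,0.01],"dr": [0,0,0]},{"offset": [0,0,0.022],"dr": [0,0,0]},{"offset": [0,0,0.034],"dr": [0,0,0]},{"offset": [0,0,0.044],"dr": [0,0,0]},{"offset": [0,0,0.05],"dr": [0,0,0]},{"offset": [0,0,0.053],"dr": [0,0,0]},{"offset": [0,0,0.053],"dr": [0,0,0]},{"offset": [0,0,0.053],"dr": [0,0,0]}]'

```text
time_s: 15.07
position: [0.5122, -0.2466, 0.0806]
tcp_rot: [[-0.075, 0.997, 0.0], [0.997, 0.075, -0.0], [-0.0, 0.0, -1.0]]
force: [1.5, 0.6, -1.1]
opening: 0.661
grasp_force: 30.0
```

Run:
```python
from j import *
plan()
jars()
```

```text
t 15.0667 p [ 0.5122 -0.2466  0.0806] yaw 4.3 q [-37.   37.4  97.    0.   45.6 -41.3] open 57.5 F [ 1.5  0.6 -1.1] g 30.0
jar 8.6 [0.3912 0.2237]
jar 8.3 [0.4074 0.3796]
jar 8.4 [0.4691 0.2869]
```

Run:
```python
from h import *
plan((.469,.287,.15,4.3),(.469,.287,.034,4.3),(.48,0,.16,4.3))
```

```text
(0.469, 0.287, 0.15, 4.3) off [ 0.5355 -0.0033 -0.0695] dr [ 0.  0. -0.]
(0.469, 0.287, 0.034, 4.3) off [ 0.5355 -0.0033  0.0465] dr [ 0.  0. -0.]
(0.48, 0, 0.16, 4.3) off [ 0.2485 -0.0137 -0.0794] dr [ 0.  0. -0.]
t 15.1167 p [ 0.5123 -0.2468  0.0807] yaw 4.3 q [-37.   37.4  96.9  -0.   45.6 -41.3] open 57.5 F [ 0.   0.4 -0.6] g 30.0
```

Emit:
servo_tool --targets '[{"offset": [0,0,0],"dr": [0,0,0]},{"offset": [0,0,0],"dr": [0,0,0]},{"offset": [0,0,0],"dr": [0,0,0]},{"offset": [0,0,-0.015],"dr": [0,0,0]},{"offset": [0,0,-0.045],"dr": [0,0,0]},{"offset": [0.01,-0.003,-0.075],"dr": [0,0,0]},{"offset": [0.045,-0.01,-0.08],"dr": [0,0,0]},{"offset": [0.085,-0.01,-0.08],"dr": [0,0,0]},{"offset": [0.125,-0.012,-0.08],"dr": [0,0,0]},{"offset": [0.165,-0.013,-0.08],"dr": [0,0,0]},{"offset": [0.205,-0.013,-0.08],"dr": [0,0,0]},{"offset": [0.245,-0.013,-0.08],"dr": [0,0,0]},{"offset": [0.285,-0.012,-0.08],"dr": [0,0,0]},{"offset": [0.325,-0.011,-0.08],"dr": [0,0,0]},{"offset": [0.365,-0.01,-0.078],"dr": [0,0,0]},{"offset": [0.405,-0.008,-0.07],"dr": [0,0,0]},{"offset": [0.445,-0.006,-0.06],"dr": [0,0,0]},{"offset": [0.485,-0.004,-0.05],"dr": [0,0,0]},{"offset": [0.515,-0.003,-0.045],"dr": [0,0,0]},{"offset": [0.535,-0.003,-0.04],"dr": [0,0,0]}]' --gripper -1

```text
time_s: 16.78
position: [0.469, 0.2895, 0.1203]
tcp_rot: [[-0.077, 0.997, 0.001], [0.997, 0.077, 0.001], [0.001, 0.001, -1.0]]
force: [1.2, 0.3, 0.3]
opening: 1.002
grasp_force: 0.0
```

Emit:
servo_tool --targets '[{"offset": [0,0,0.0],"dr": [0,0,0]},{"offset": [0,0,0.02],"dr": [0,0,0]},{"offset": [0,0,0.045],"dr": [0,0,0]},{"offset": [0,0,0.07],"dr": [0,0,0]},{"offset": [0,0,0.082],"dr": [0,0,0]},{"offset": [0,0,0.086],"dr": [0,0,0]},{"offset": [0,0,0.086],"dr": [0,0,0]},{"offset": [0,0,0.086],"dr": [0,0,0]}]'

```text
time_s: 17.45
position: [0.47, 0.2859, 0.0351]
tcp_rot: [[-0.074, 0.997, 0.001], [0.997, 0.074, 0.0], [0.0, 0.001, -1.0]]
force: [0.9, 0.2, 1.1]
opening: 1.001
grasp_force: 0.0
```

Emit:
servo_tool --targets '[{"offset": [0,0,0],"dr": [0,0,0]},{"offset": [0,0,0],"dr": [0,0,0]},{"offset": [0,0,0],"dr": [0,0,0]},{"offset": [0,0,0],"dr": [0,0,0]},{"offset": [0,0,0],"dr": [0,0,0]},{"offset": [0,0,0],"dr": [0,0,0]}]' --gripper 1

```text
time_s: 17.95
position: [0.4695, 0.2864, 0.0349]
tcp_rot: [[-0.074, 0.997, 0.001], [0.997, 0.074, 0.0], [0.0, 0.001, -1.0]]
force: [0.5, -0.3, 1.1]
opening: 0.66
grasp_force: 30.0
```

Run:
```python
from j import *
cap('top','t3.png')
plan((*tray(-.01,-.045),.14,4.3),(*tray(-.01,-.045),.081,4.3))
```

```text
(np.float64(0.5058021913719336), np.float64(-0.15732311827689346), 0.14, 4.3) off [-0.4452  0.0033 -0.1051] dr [ 0. -0. -0.]
(np.float64(0.5058021913719336), np.float64(-0.15732311827689346), 0.081, 4.3) off [-0.4452  0.0032 -0.0461] dr [ 0. -0. -0.]
t 18.0 p [0.4695 0.2865 0.0349] yaw 4.3 q [ 19.7  40.9 100.8  -0.   38.3  15.5] open 57.3 F [-1.1 -0.4  2.8] g 30.0
```

View pics/t3.png

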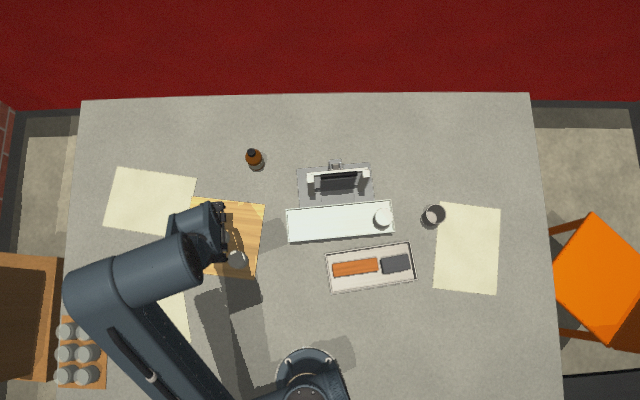

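The first jar stands upright on the lift tray at (382,218), and the rest is unchanged. Now the second jar.

Emit:
servo_tool --targets '[{"offset": [0,0,-0.03],"dr": [0,0,0]},{"offset": [-0.01,0,-0.06],"dr": [0,0,0]},{"offset": [-0.03,0,-0.09],"dr": [0,0,0]},{"offset": [-0.06,0,-0.106],"dr": [0,0,0]},{"offset": [-0.095,0,-0.106],"dr": [0,0,0]},{"offset": [-0.13,0,-0.106],"dr": [0,0,0]},{"offset": [-0.165,0,-0.106],"dr": [0,0,0]},{"offset": [-0.2,0,-0.106],"dr": [0,0,0]},{"offset": [-0.235,0,-0.106],"dr": [0,0,0]},{"offset": [-0.27,0.001,-0.106],"dr": [0,0,0]},{"offset": [-0.305,0.002,-0.106],"dr": [0,0,0]},{"offset": [-0.34,0.003,-0.106],"dr": [0,0,0]},{"offset": [-0.375,0.003,-0.106],"dr": [0,0,0]},{"offset": [-0.405,0.003,-0.106],"dr": [0,0,0]},{"offset": [-0.43,0.003,-0.106],"dr": [0,0,0]},{"offset": [-0.443,0.003,-0.106],"dr": [0,0,0]},{"offset": [-0.445,0.003,-0.106],"dr": [0,0,0]},{"offset": [-0.445,0.003,-0.105],"dr": [0,0,0]},{"offset": [-0.445,0.003,-0.1],"dr": [0,0,0]}]'

```text
time_s: 19.58
position: [0.5051, -0.1559, 0.1347]
tcp_rot: [[-0.075, 0.997, -0.0], [0.997, 0.075, 0.001], [0.001, 0.0, -1.0]]
force: [0.0, 0.8, -1.1]
opening: 0.66
grasp_force: 30.0
```

Emit:
servo_tool --targets '[{"offset": [0,0,0.01],"dr": [0,0,0]},{"offset": [0,0,0.022],"dr": [0,0,0]},{"offset": [0,0,0.034],"dr": [0,0,0]},{"offset": [0,0,0.044],"dr": [0,0,0]},{"offset": [0,0,0.05],"dr": [0,0,0]},{"offset": [0,0,0.053],"dr": [0,0,0]},{"offset": [0,0,0.053],"dr": [0,0,0]},{"offset": [0,0,0.053],"dr": [0,0,0]}]'

```text
time_s: 20.25
position: [0.5055, -0.1569, 0.0815]
tcp_rot: [[-0.075, 0.997, 0.0], [0.997, 0.075, -0.0], [-0.0, 0.0, -1.0]]
force: [0.8, -0.8, -1.3]
opening: 0.66
grasp_force: 30.0
```

Run:
```python
from j import *
jars()
plan((.391,.2236,.034,4.3),(.42,.1,.16,4.3))
```

```text
jar 8.3 [0.4074 0.3797]
(0.391, 0.2236, 0.034, 4.3) off [ 0.3882 -0.0858  0.0475] dr [ 0.  0. -0.]
(0.42, 0.1, 0.16, 4.3) off [ 0.2627 -0.0661 -0.0785] dr [ 0.  0. -0.]
t 20.3 p [ 0.5056 -0.157   0.0816] yaw 4.3 q [-29.4  35.3 102.6  -0.   42.1 -33.6] open 57.6 F [-0.3  0.3 -0.8] g 30.0
```

Emit:
servo_tool --targets '[{"offset": [0,0,0],"dr": [0,0,0]},{"offset": [0,0,0],"dr": [0,0,0]},{"offset": [0,0,0],"dr": [0,0,0]},{"offset": [0,0,-0.015],"dr": [0,0,0]},{"offset": [0,0,-0.045],"dr": [0,0,0]},{"offset": [0.01,-0.005,-0.075],"dr": [0,0,0]},{"offset": [0.045,-0.015,-0.08],"dr": [0,0,0]},{"offset": [0.085,-0.025,-0.08],"dr": [0,0,0]},{"offset": [0.125,-0.035,-0.08],"dr": [0,0,0]},{"offset": [0.165,-0.045,-0.08],"dr": [0,0,0]},{"offset": [0.205,-0.055,-0.08],"dr": [0,0,0]},{"offset": [0.24,-0.063,-0.08],"dr": [0,0,0]},{"offset": [0.263,-0.066,-0.08],"dr": [0,0,0]},{"offset": [0.263,-0.066,-0.08],"dr": [0,0,0]},{"offset": [0.263,-0.066,-0.08],"dr": [0,0,0]}]' --gripper -1

```text
time_s: 21.55
position: [0.4199, 0.101, 0.1618]
tcp_rot: [[-0.078, 0.997, 0.001], [0.997, 0.078, -0.0], [-0.0, 0.001, -1.0]]
force: [0.3, -0.5, 0.2]
opening: 0.997
grasp_force: 0.0
```

```bash
cat >> j.py <<'E'
def wjars():
    d=cap('wrist','jw.png');hsv=cv2.cvtColor(d['color'],cv2.COLOR_RGB2HSV)
    m=(hsv[:,:,1]<25)&(hsv[:,:,2]>190);m[225:]=0
    for c in mask_cs(m,400):
        print('w',cv2.boundingRect(c),np.round(cv2.minEnclosingCircle(c)[1],1),px2w(d,*cen(c),.076)[:2].round(4))
E
python3 - <<'E'
from j import *
jars();wjars()
plan((.391,.2236,.034,4.3))
E
```

```text
jar 8.3 [0.4075 0.3794]
w (261, 15, 69, 75) 37.7 [0.3928 0.2249]
(0.391, 0.2236, 0.034, 4.3) off [ 0.1259 -0.0207  0.1277] dr [ 0.1  0.  -0. ]
t 21.65 p [0.4208 0.0996 0.1618] yaw 4.3 q [ -1.5  21.5 112.6  -0.   45.9  -5.8] open 87.3 F [ 0.3 -1.4  0.1] g 0.0
```

View pics/jw.png

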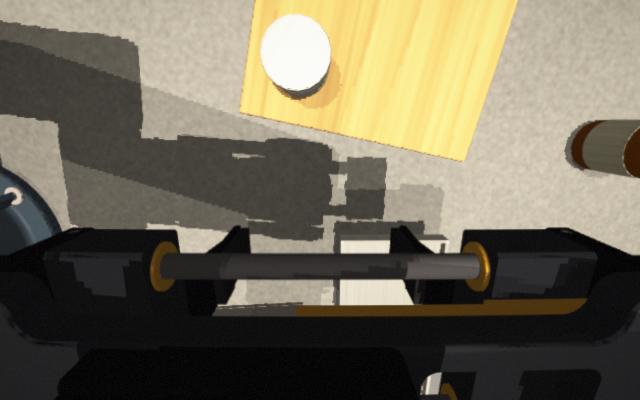

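The wrist view shows the third jar at (295,52), which works out to (0.392, 0.224) and confirms the top view.

Emit:
servo_tool --targets '[{"offset": [0.035,-0.006,0.01],"dr": [0,0,0]},{"offset": [0.07,-0.012,0.02],"dr": [0,0,0]},{"offset": [0.1,-0.018,0.03],"dr": [0,0,0]},{"offset": [0.12,-0.02,0.035],"dr": [0,0,0]},{"offset": [0.126,-0.02,0.04],"dr": [0,0,0]},{"offset": [0.126,-0.02,0.04],"dr": [0,0,0]},{"offset": [0.126,-0.02,0.06],"dr": [0,0,0]},{"offset": [0.126,-0.02,0.085],"dr": [0,0,0]},{"offset": [0.126,-0.02,0.11],"dr": [0,0,0]},{"offset": [0.126,-0.02,0.122],"dr": [0,0,0]},{"offset": [0.126,-0.02,0.127],"dr": [0,0,0]},{"offset": [0.126,-0.02,0.127],"dr": [0,0,0]},{"offset": [0.126,-0.02,0.127],"dr": [0,0,0]}]'

```text
time_s: 22.73
position: [0.3917, 0.2235, 0.0349]
tcp_rot: [[-0.073, 0.997, 0.001], [0.997, 0.073, 0.0], [0.0, 0.001, -1.0]]
force: [-0.4, 0.1, 0.5]
opening: 1.0
grasp_force: 0.0
```

Emit:
servo_tool --targets '[{"offset": [0,0,0],"dr": [0,0,0]},{"offset": [0,0,0],"dr": [0,0,0]},{"offset": [0,0,0],"dr": [0,0,0]},{"offset": [0,0,0],"dr": [0,0,0]},{"offset": [0,0,0],"dr": [0,0,0]},{"offset": [0,0,0],"dr": [0,0,0]}]' --gripper 1

```text
time_s: 23.23
position: [0.3909, 0.2245, 0.0349]
tcp_rot: [[-0.075, 0.997, 0.001], [0.997, 0.075, 0.0], [0.0, 0.001, -1.0]]
force: [0.1, -0.6, 3.1]
opening: 0.658
grasp_force: 30.0
```

Run:
```python
from j import *
plan((*tray(-.01,.045),.14,4.3),(*tray(-.01,.045),.081,4.3))
```

```text
(np.float64(0.49905410595756405), np.float64(-0.06757645625963307), 0.14, 4.3) off [-0.2993  0.0861 -0.1051] dr [ 0.1 -0.  -0. ]
(np.float64(0.49905410595756405), np.float64(-0.06757645625963307), 0.081, 4.3) off [-0.2993  0.0861 -0.0461] dr [ 0.1 -0.  -0. ]
t 23.2333 p [0.3909 0.2245 0.0349] yaw 4.3 q [ 15.6  37.5 115.1  -0.   27.3  11.3] open 57.3 F [ 0.1 -0.6  3.1] g 30.0
```

Emit:
servo_tool --targets '[{"offset": [0,0,-0.03],"dr": [0,0,0]},{"offset": [-0.01,0,-0.06],"dr": [0,0,0]},{"offset": [-0.03,0.01,-0.09],"dr": [0,0,0]},{"offset": [-0.06,0.02,-0.106],"dr": [0,0,0]},{"offset": [-0.095,0.032,-0.106],"dr": [0,0,0]},{"offset": [-0.13,0.045,-0.106],"dr": [0,0,0]},{"offset": [-0.165,0.058,-0.106],"dr": [0,0,0]},{"offset": [-0.2,0.07,-0.106],"dr": [0,0,0]},{"offset": [-0.235,0.08,-0.106],"dr": [0,0,0]},{"offset": [-0.265,0.085,-0.106],"dr": [0,0,0]},{"offset": [-0.288,0.086,-0.106],"dr": [0,0,0]},{"offset": [-0.299,0.086,-0.106],"dr": [0,0,0]},{"offset": [-0.299,0.086,-0.106],"dr": [0,0,0]},{"offset": [-0.299,0.086,-0.105],"dr": [0,0,0]},{"offset": [-0.299,0.086,-0.1],"dr": [0,0,0]}]'

```text
time_s: 24.48
position: [0.4981, -0.066, 0.1347]
tcp_rot: [[-0.075, 0.997, -0.0], [0.997, 0.075, 0.001], [0.001, -0.0, -1.0]]
force: [-0.8, 0.7, -1.3]
opening: 0.663
grasp_force: 30.0
```

Emit:
servo_tool --targets '[{"offset": [0,0,0.01],"dr": [0,0,0]},{"offset": [0,0,0.022],"dr": [0,0,0]},{"offset": [0,0,0.034],"dr": [0,0,0]},{"offset": [0,0,0.044],"dr": [0,0,0]},{"offset": [0,0,0.05],"dr": [0,0,0]},{"offset": [0,0,0.053],"dr": [0,0,0]},{"offset": [0,0,0.053],"dr": [0,0,0]},{"offset": [0,0,0.053],"dr": [0,0,0]}]'

```text
time_s: 25.15
position: [0.4988, -0.0671, 0.0815]
tcp_rot: [[-0.075, 0.997, 0.0], [0.997, 0.075, -0.0], [-0.0, 0.0, -1.0]]
force: [0.2, 0.1, -1.2]
opening: 0.662
grasp_force: 30.0
```

Run:
```python
from j import *
jars()
plan((.407,.3796,.034,4.3),(.42,.1,.16,4.3))
```

```text
jar 8.6 [0.4073 0.38  ]
(0.407, 0.3796, 0.034, 4.3) off [ 0.4525 -0.0583  0.0475] dr [ 0.  0. -0.]
(0.42, 0.1, 0.16, 4.3) off [ 0.1727 -0.0661 -0.0785] dr [ 0.  0. -0.]
t 25.2 p [ 0.4989 -0.0673  0.0816] yaw 4.3 q [-20.4  34.  106.4  -0.   39.6 -24.7] open 57.5 F [-0.1  0.4 -0.7] g 30.0
```

Emit:
servo_tool --targets '[{"offset": [0,0,0],"dr": [0,0,0]},{"offset": [0,0,0],"dr": [0,0,0]},{"offset": [0,0,0],"dr": [0,0,0]},{"offset": [0,0,-0.015],"dr": [0,0,0]},{"offset": [0,0,-0.045],"dr": [0,0,0]},{"offset": [0.01,-0.003,-0.075],"dr": [0,0,0]},{"offset": [0.045,-0.01,-0.08],"dr": [0,0,0]},{"offset": [0.085,-0.02,-0.08],"dr": [0,0,0]},{"offset": [0.125,-0.025,-0.08],"dr": [0,0,0]},{"offset": [0.165,-0.03,-0.08],"dr": [0,0,0]},{"offset": [0.205,-0.035,-0.08],"dr": [0,0,0]},{"offset": [0.245,-0.04,-0.078],"dr": [0,0,0]},{"offset": [0.285,-0.045,-0.075],"dr": [0,0,0]},{"offset": [0.325,-0.05,-0.07],"dr": [0,0,0]},{"offset": [0.365,-0.055,-0.06],"dr": [0,0,0]},{"offset": [0.405,-0.058,-0.05],"dr": [0,0,0]},{"offset": [0.435,-0.058,-0.045],"dr": [0,0,0]},{"offset": [0.452,-0.058,-0.04],"dr": [0,0,0]},{"offset": [0.452,-0.058,-0.04],"dr": [0,0,0]},{"offset": [0.452,-0.058,-0.04],"dr": [0,0,0]}]' --gripper -1

```text
time_s: 26.87
position: [0.4066, 0.3794, 0.1212]
tcp_rot: [[-0.077, 0.997, -0.001], [0.997, 0.077, -0.001], [-0.001, -0.001, -1.0]]
force: [0.0, -0.2, -0.5]
opening: 0.999
grasp_force: 0.0
```

Emit:
servo_tool --targets '[{"offset": [0,0,0.02],"dr": [0,0,0]},{"offset": [0,0,0.045],"dr": [0,0,0]},{"offset": [0,0,0.07],"dr": [0,0,0]},{"offset": [0,0,0.082],"dr": [0,0,0]},{"offset": [0,0,0.087],"dr": [0,0,0]},{"offset": [0,0,0.087],"dr": [0,0,0]},{"offset": [0,0,0.087],"dr": [0,0,0]}]'

```text
time_s: 27.45
position: [0.408, 0.3787, 0.0353]
tcp_rot: [[-0.073, 0.997, 0.001], [0.997, 0.073, 0.0], [0.0, 0.001, -1.0]]
force: [-0.5, 0.3, 0.4]
opening: 0.997
grasp_force: 0.0
```

Emit:
servo_tool --targets '[{"offset": [0,0,0],"dr": [0,0,0]},{"offset": [0,0,0],"dr": [0,0,0]},{"offset": [0,0,0],"dr": [0,0,0]},{"offset": [0,0,0],"dr": [0,0,0]},{"offset": [0,0,0],"dr": [0,0,0]},{"offset": [0,0,0],"dr": [0,0,0]}]' --gripper 1

```text
time_s: 27.95
position: [0.4074, 0.3792, 0.0349]
tcp_rot: [[-0.075, 0.997, 0.001], [0.997, 0.075, 0.0], [0.0, 0.001, -1.0]]
force: [-0.6, 0.1, 2.7]
opening: 0.659
grasp_force: 30.0
```

```bash
cat >> j.py <<'E'
def tjars():
    d=cap('top','tt.png');hsv=cv2.cvtColor(d['color'],cv2.COLOR_RGB2HSV)
    g=cv2.cvtColor(d['color'],cv2.COLOR_RGB2GRAY)
    a=cv2.resize(g[190:250,270:410],None,fx=4,fy=4,interpolation=cv2.INTER_CUBIC)
    c=cv2.HoughCircles(a,cv2.HOUGH_GRADIENT,1.5,60,param1=100,param2=22,minRadius=31,maxRadius=42)
    for x,y,r in ([] if c is None else c[0]):
        p=px2w(d,270+(x-1.5)/4,190+(y-1.5)/4,.122);print('T',round(float(r)/4,1),p[:2].round(4),intray(p).round(4))
E
python3 - <<'E'
from j import *
tjars()
plan((*tray(-.01,.135),.14,4.3),(*tray(-.01,.135),.081,4.3))
E
```

```text
T 9.0 [ 0.5116 -0.2487] [-0.0111 -0.1366]
T 8.6 [ 0.4973 -0.0677] [-0.0117  0.045 ]
T 9.4 [ 0.492  -0.1545] [-0.0235 -0.0412]
T 9.4 [ 0.4409 -0.1749] [-0.0761 -0.0577]
T 10.3 [ 0.4556 -0.2554] [-0.0674 -0.139 ]
T 10.3 [0.4707 0.0265] [-0.0312  0.141 ]
(np.float64(0.49230602054319456), np.float64(0.022170205757627376), 0.14, 4.3) off [-0.3623  0.0582 -0.1052] dr [ 0. -0. -0.]
(np.float64(0.49230602054319456), np.float64(0.022170205757627376), 0.081, 4.3) off [-0.3623  0.0581 -0.0462] dr [ 0. -0. -0.]
t 28.0 p [0.4074 0.3791 0.0349] yaw 4.3 q [31.4 41.2 99.8  0.  39.  27.2] open 57.4 F [ 0.1 -0.5  3.8] g 30.0
```

Emit:
servo_tool --targets '[{"offset": [0,0,-0.03],"dr": [0,0,0]},{"offset": [-0.01,0,-0.06],"dr": [0,0,0]},{"offset": [-0.03,0.005,-0.09],"dr": [0,0,0]},{"offset": [-0.06,0.01,-0.106],"dr": [0,0,0]},{"offset": [-0.095,0.015,-0.106],"dr": [0,0,0]},{"offset": [-0.13,0.02,-0.106],"dr": [0,0,0]},{"offset": [-0.165,0.025,-0.106],"dr": [0,0,0]},{"offset": [-0.2,0.03,-0.106],"dr": [0,0,0]},{"offset": [-0.235,0.035,-0.106],"dr": [0,0,0]},{"offset": [-0.27,0.043,-0.106],"dr": [0,0,0]},{"offset": [-0.305,0.05,-0.106],"dr": [0,0,0]},{"offset": [-0.335,0.056,-0.106],"dr": [0,0,0]},{"offset": [-0.355,0.058,-0.106],"dr": [0,0,0]},{"offset": [-0.362,0.058,-0.106],"dr": [0,0,0]},{"offset": [-0.362,0.058,-0.106],"dr": [0,0,0]},{"offset": [-0.362,0.058,-0.105],"dr": [0,0,0]},{"offset": [-0.362,0.058,-0.1],"dr": [0,0,0]}]'

```text
time_s: 29.42
position: [0.4917, 0.0234, 0.1347]
tcp_rot: [[-0.075, 0.997, 0.0], [0.997, 0.075, 0.0], [0.0, 0.0, -1.0]]
force: [0.3, 0.2, -1.7]
opening: 0.661
grasp_force: 30.0
```

Emit:
servo_tool --targets '[{"offset": [0,0,0.01],"dr": [0,0,0]},{"offset": [0,0,0.022],"dr": [0,0,0]},{"offset": [0,0,0.034],"dr": [0,0,0]},{"offset": [0,0,0.044],"dr": [0,0,0]},{"offset": [0,0,0.05],"dr": [0,0,0]},{"offset": [0,0,0.053],"dr": [0,0,0]},{"offset": [0,0,0.053],"dr": [0,0,0]},{"offset": [0,0,0.053],"dr": [0,0,0]}]'

```text
time_s: 30.08
position: [0.4921, 0.0227, 0.0816]
tcp_rot: [[-0.075, 0.997, 0.0], [0.997, 0.075, -0.0], [-0.0, 0.0, -1.0]]
force: [0.8, -0.3, -1.8]
opening: 0.662
grasp_force: 30.0
```

Emit:
servo_tool --targets '[{"offset": [0,0,0],"dr": [0,0,0]},{"offset": [0,0,0],"dr": [0,0,0]},{"offset": [0,0,0],"dr": [0,0,0]},{"offset": [0,0,-0.015],"dr": [0,0,0]},{"offset": [0,0,-0.045],"dr": [0,0,0]},{"offset": [0,-0.003,-0.075],"dr": [0,0,0]},{"offset": [0.02,-0.02,-0.1],"dr": [0,0,0]},{"offset": [0.05,-0.03,-0.13],"dr": [0,0,0]},{"offset": [0.09,-0.03,-0.16],"dr": [0,0,0]},{"offset": [0.13,-0.03,-0.18],"dr": [0,0,0]},{"offset": [0.17,-0.03,-0.2],"dr": [0,0,0]},{"offset": [0.21,-0.03,-0.2],"dr": [0,0,0]},{"offset": [0.25,-0.03,-0.2],"dr": [0,0,0]},{"offset": [0.25,-0.03,-0.2],"dr": [0,0,0]},{"offset": [0.25,-0.03,-0.2],"dr": [0,0,0]}]' --gripper -1

```text
time_s: 31.33
position: [0.4429, 0.2721, 0.282]
tcp_rot: [[-0.079, 0.997, 0.001], [0.997, 0.079, 0.001], [0.001, 0.001, -1.0]]
force: [-0.6, 0.0, 0.0]
opening: 0.998
grasp_force: 0.0
```

Run:
```python
from j import *
tjars()
a=cv2.imread('pics/tt.png')[145:305,170:450]
b=cap('scene')['color'][:,:,::-1][120:280,200:420]
cv2.imwrite('pics/c2.png',np.hstack([cv2.resize(a,(440,251),interpolation=2),cv2.resize(b,(345,251),interpolation=2)]))
a=cv2.resize(cv2.imread('pics/tt.png')[160:300,275:425],None,fx=4,fy=4,interpolation=2)
cv2.imwrite('pics/c2.png',a)
plan()
```

```text
T 9.9 [0.4944 0.0251] [-0.0077  0.1378]
T 8.5 [ 0.4973 -0.0677] [-0.0117  0.045 ]
T 8.6 [ 0.5104 -0.2487] [-0.0123 -0.1365]
T 8.9 [ 0.4945 -0.1523] [-0.0209 -0.0391]
T 9.9 [ 0.4532 -0.2552] [-0.0698 -0.1387]
T 8.6 [ 0.5711 -0.0445] [0.0636 0.0626]
T 10.3 [ 0.5808 -0.1101] [ 0.0683 -0.0036]
t 31.4333 p [0.443  0.2689 0.2812] yaw 4.3 q [18.9 18.  93.  -0.1 69.1 14.6] open 86.7 F [-0.2 -0.9 -0.1] g 0.0
```

View pics/c2.png

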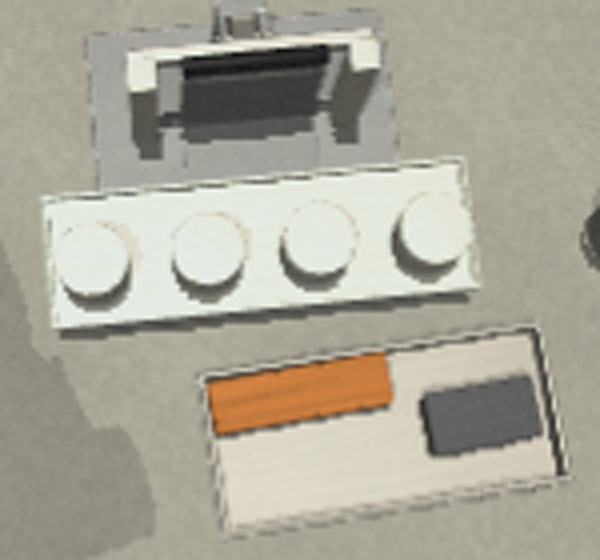

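All four jars stand in a row on the lift tray at crop (93,260), (208,249), (320,240) and (434,229). The brush has since been knocked towards the tool tray's far-left corner, at crop (300,392). I'll check whether it is still flat and inside.

Run:
```python
from m import *
np.set_printoptions(precision=4,suppress=True)
for n in('top','scene'):
    d=cap(n,n+'b.png');hsv=cv2.cvtColor(d['color'],cv2.COLOR_RGB2HSV);H,S,V=[hsv[:,:,i].astype(int) for i in range(3)]
    m=(S>120)&(H<20)&(V>60);
    k=np.zeros_like(m)
    if n=='top': k[235:300,320:420]=1
    else: k[130:240,270:400]=1
    for c in mask_cs(m&k,40):
        for z in (.047,.06): 
            r=rect(d,c,z);print(n,z,r,intray(np.array(r[0])/1000,np.array([.361,-.212]),7))
cv2.imwrite('pics/c3.png',cv2.resize(cv2.imread('pics/sceneb.png')[130:260,230:400],None,fx=4,fy=4,interpolation=2))
d=cap('top')
print([intray(px2w(d,*p,.035),np.array([.361,-.212]),7) for p in [(326,253.5),(409.5,242),(417,279),(331.5,293.5)]])
```

```text
top 0.047 ((390.21063232421875, -141.56072998046875), (43.633480072021484, 147.56283569335938), 8.699873924255371) [0.0376 0.0664]
top 0.06 ((389.23175048828125, -140.58529663085938), (43.228271484375, 146.1925506591797), 8.699889183044434) [0.0367 0.0674]
scene 0.047 ((391.275634765625, -137.52117919921875), (47.978214263916016, 156.0511474609375), 8.99349308013916) [0.0391 0.0702]
scene 0.06 ((399.3229675292969, -127.5522232055664), (47.275272369384766, 153.7647247314453), 8.993501663208008) [0.0483 0.0791]
[array([0.0631, 0.1395]), array([ 0.0609, -0.1407]), array([-0.0625, -0.1433]), array([-0.0676,  0.1406])]
```

View pics/c3.png

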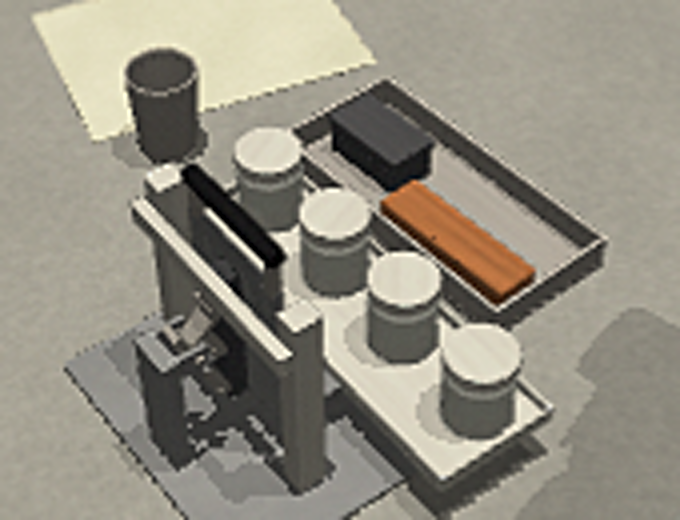

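Both views agree at block-top height: the brush is at about (0.038, 0.067) in the tool tray, flat and against the walls, within the limits. The tin is fine and the four jars stand upright. Next is the handle.

Run:
```python
from j import *
d=cap('top');print(px2w(d,337.5,172,.2),px2w(d,337.5,175,.2),tray(.109,0))
plan((.6205,-.1035,.28,4.3),(.6205,-.1035,.209,4.3))
```

```text
[ 0.63722503 -0.10291231  0.2       ] [ 0.6278261  -0.10263478  0.2       ] [ 0.62109318 -0.10352732]
(0.6205, -0.1035, 0.28, 4.3) off [-0.383   0.1497  0.0014] dr [-0.1  0.  -0.2]
(0.6205, -0.1035, 0.209, 4.3) off [-0.383   0.1498  0.0724] dr [-0.1  0.  -0.2]
t 31.6333 p [0.4436 0.2678 0.2813] yaw 4.1 q [18.8 18.  93.  -0.  69.1 14.6] open 87.0 F [0.4 0.1 0.9] g 0.0
```

Emit:
servo_tool --targets '[{"offset": [-0.035,0.014,0],"dr": [0,0,0]},{"offset": [-0.07,0.028,0],"dr": [0,0,0]},{"offset": [-0.105,0.041,0],"dr": [0,0,0]},{"offset": [-0.14,0.055,0],"dr": [0,0,0]},{"offset": [-0.175,0.068,0],"dr": [0,0,0]},{"offset": [-0.21,0.082,0],"dr": [0,0,0]},{"offset": [-0.245,0.096,0],"dr": [0,0,0]},{"offset": [-0.28,0.11,0],"dr": [0,0,0]},{"offset": [-0.315,0.123,0],"dr": [0,0,0]},{"offset": [-0.345,0.135,0],"dr": [0,0,0]},{"offset": [-0.37,0.145,0],"dr": [0,0,0]},{"offset": [-0.383,0.15,0],"dr": [0,0,0]},{"offset": [-0.383,0.15,0],"dr": [0,0,0]},{"offset": [-0.383,0.15,0],"dr": [0,0,0]},{"offset": [-0.383,0.15,0],"dr": [0,0,0]},{"offset": [-0.383,0.15,0],"dr": [0,0,0]}]' --gripper 0

```text
time_s: 32.97
position: [0.6206, -0.0997, 0.2816]
tcp_rot: [[-0.076, 0.997, -0.001], [0.997, 0.076, 0.001], [0.001, -0.001, -1.0]]
force: [0.4, 0.2, 0.2]
opening: 0.5
grasp_force: 0.0
```

Run:
```python
from j import *
d=cap('wrist','w5.png')
g=cv2.cvtColor(d['color'],cv2.COLOR_RGB2GRAY)
for v in (205,215,222): print(v,np.where(g[v,250:400]<45)[0][[0,-1]]+250 if (g[v,250:400]<45).any() else None)
print([w2px(d,[*tray(.109+s,.03),.225]).round(0) for s in(-.008,.008)])
plan((.6205,-.1035,.209,4.3))
```

```text
205 [312 338]
215 [312 330]
222 [312 330]
[array([308., 182.]), array([329., 182.])]
(0.6205, -0.1035, 0.209, 4.3) off [-0.0039 -0.0006  0.0728] dr [-0.  -0.   0.1]
t 33.0167 p [ 0.6208 -0.0996  0.2818] yaw 4.4 q [-19.3  27.2  77.5   0.   75.3 -23.7] open 43.6 F [ 0.3  0.6 -0.2] g 0.0
```

View pics/w5.png

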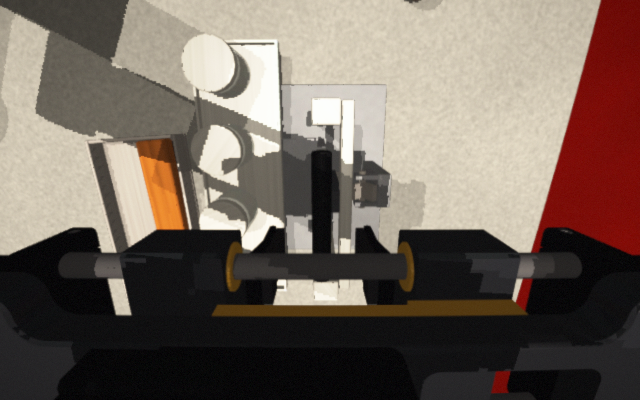

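The handle bar, columns 312–331, sits centred between the open fingers. The crossbar is behind it at columns 342–355 and lower, so there is room to descend.

Emit:
servo_tool --targets '[{"offset": [-0.004,0.001,0.01],"dr": [0,0,0]},{"offset": [-0.004,0.001,0.025],"dr": [0,0,0]},{"offset": [-0.004,0.001,0.04],"dr": [0,0,0]},{"offset": [-0.004,0.001,0.055],"dr": [0,0,0]},{"offset": [-0.004,0.001,0.066],"dr": [0,0,0]},{"offset": [-0.004,0.001,0.071],"dr": [0,0,0]},{"offset": [-0.004,0.001,0.071],"dr": [0,0,0]},{"offset": [-0.004,0.001,0.071],"dr": [0,0,0]}]'

```text
time_s: 33.68
position: [0.623, -0.1052, 0.2106]
tcp_rot: [[-0.075, 0.997, 0.0], [0.997, 0.075, -0.0], [-0.0, 0.0, -1.0]]
force: [-0.1, 0.6, -0.0]
opening: 0.498
grasp_force: 0.0
```

Emit:
servo_tool --targets '[{"offset": [0,0,0],"dr": [0,0,0]},{"offset": [0,0,0],"dr": [0,0,0]},{"offset": [0,0,0],"dr": [0,0,0]},{"offset": [0,0,0],"dr": [0,0,0]},{"offset": [0,0,0],"dr": [0,0,0]},{"offset": [0,0,0],"dr": [0,0,0]}]' --gripper 1

```text
time_s: 34.18
position: [0.6223, -0.1054, 0.2109]
tcp_rot: [[-0.075, 0.997, -0.001], [0.997, 0.075, -0.0], [-0.0, -0.001, -1.0]]
force: [-3.0, -0.6, 1.9]
opening: 0.175
grasp_force: 30.0
```

Emit:
servo_tool --targets '[{"offset": [0,0,-0.001],"dr": [0,0,0]},{"offset": [0,0,-0.003],"dr": [0,0,0]},{"offset": [0,0,-0.006],"dr": [0,0,0]},{"offset": [0,0,-0.01],"dr": [0,0,0]},{"offset": [0,0,-0.014],"dr": [0,0,0]},{"offset": [0,0,-0.018],"dr": [0,0,0]},{"offset": [0,0,-0.022],"dr": [0,0,0]},{"offset": [0,0,-0.026],"dr": [0,0,0]},{"offset": [0,0,-0.03],"dr": [0,0,0]},{"offset": [0,0,-0.034],"dr": [0,0,0]},{"offset": [0,0,-0.038],"dr": [0,0,0]},{"offset": [0,0,-0.042],"dr": [0,0,0]},{"offset": [0,0,-0.046],"dr": [0,0,0]},{"offset": [0,0,-0.05],"dr": [0,0,0]},{"offset": [0,0,-0.054],"dr": [0,0,0]},{"offset": [0,0,-0.058],"dr": [0,0,0]},{"offset": [0,0,-0.061],"dr": [0,0,0]},{"offset": [0,0,-0.063],"dr": [0,0,0]},{"offset": [0,0,-0.064],"dr": [0,0,0]},{"offset": [0,0,-0.064],"dr": [0,0,0]}]'

```text
time_s: 35.85
position: [0.6223, -0.1054, 0.2753]
tcp_rot: [[-0.074, 0.997, -0.0], [0.997, 0.074, -0.0], [-0.0, -0.001, -1.0]]
force: [-3.5, -3.1, -6.4]
opening: 0.175
grasp_force: 30.0
```

Run:
```python
from j import *
plan()
for n,(a,b,c,e) in (('top',(160,300,275,425)),('scene',(100,260,230,400))):
    cap(n,'z.png');cv2.imwrite('pics/r_%s.png'%n,cv2.resize(cv2.imread('pics/z.png')[a:b,c:e],None,fx=4,fy=3.6,interpolation=2))
```

```text
t 35.85 p [ 0.6223 -0.1054  0.2753] yaw 4.3 q [-19.7  27.8  77.6  -0.   74.7 -24. ] open 15.2 F [-3.5 -3.1 -6.4] g 30.0
```

View pics/r_scene.png

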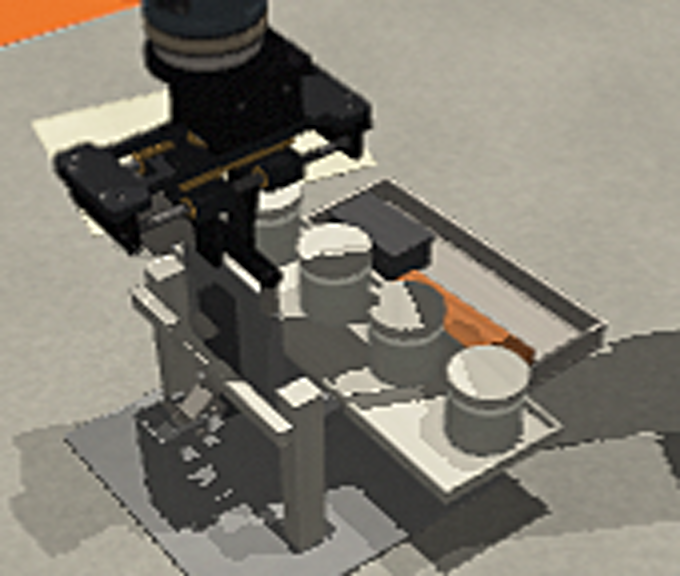

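The lift is raised about 64 mm with the jars still upright on it. I'll let it sink back onto the pawl.

Emit:
servo_tool --targets '[{"offset": [0,0,0.001],"dr": [0,0,0]},{"offset": [0,0,0.003],"dr": [0,0,0]},{"offset": [0,0,0.005],"dr": [0,0,0]},{"offset": [0,0,0.007],"dr": [0,0,0]},{"offset": [0,0,0.009],"dr": [0,0,0]},{"offset": [0,0,0.011],"dr": [0,0,0]},{"offset": [0,0,0.013],"dr": [0,0,0]},{"offset": [0,0,0.015],"dr": [0,0,0]},{"offset": [0,0,0.017],"dr": [0,0,0]},{"offset": [0,0,0.018],"dr": [0,0,0]},{"offset": [0,0,0.0185],"dr": [0,0,0]},{"offset": [0,0,0.0185],"dr": [0,0,0]},{"offset": [0,0,0.0185],"dr": [0,0,0]}]'

```text
time_s: 37.03
position: [0.6223, -0.1054, 0.2559]
tcp_rot: [[-0.074, 0.997, -0.001], [0.997, 0.074, -0.0], [0.0, -0.001, -1.0]]
force: [-4.3, -3.8, -7.2]
opening: 0.176
grasp_force: 30.0
```

Emit:
servo_tool --targets '[{"offset": [0,0,0.0005],"dr": [0,0,0]},{"offset": [0,0,0.001],"dr": [0,0,0]},{"offset": [0,0,0.001],"dr": [0,0,0]},{"offset": [0,0,0.001],"dr": [0,0,0]}]'

```text
time_s: 37.37
position: [0.6223, -0.1054, 0.2558]
tcp_rot: [[-0.074, 0.997, -0.001], [0.997, 0.074, -0.0], [-0.0, -0.001, -1.0]]
force: [-5.6, -2.4, -4.6]
opening: 0.174
grasp_force: 30.0
```

Commanding 1 mm lower left the position unchanged and cut the load, so the pawl is carrying the lift. Releasing and retreating.

Emit:
servo_tool --targets '[{"offset": [0,0,0],"dr": [0,0,0]},{"offset": [0,0,0],"dr": [0,0,0]},{"offset": [0,0,0],"dr": [0,0,0]},{"offset": [0,0,0],"dr": [0,0,0]},{"offset": [0,0,-0.01],"dr": [0,0,0]},{"offset": [0,0,-0.03],"dr": [0,0,0]},{"offset": [0,0,-0.06],"dr": [0,0,0]},{"offset": [0,0,-0.09],"dr": [0,0,0]},{"offset": [0.03,-0.01,-0.1],"dr": [0,0,0]},{"offset": [0.07,-0.03,-0.1],"dr": [0,0,0]},{"offset": [0.11,-0.05,-0.1],"dr": [0,0,0]},{"offset": [0.15,-0.07,-0.1],"dr": [0,0,0]},{"offset": [0.19,-0.09,-0.1],"dr": [0,0,0]},{"offset": [0.23,-0.11,-0.1],"dr": [0,0,0]},{"offset": [0.27,-0.13,-0.1],"dr": [0,0,0]},{"offset": [0.31,-0.15,-0.1],"dr": [0,0,0]},{"offset": [0.35,-0.17,-0.1],"dr": [0,0,0]},{"offset": [0.35,-0.17,-0.1],"dr": [0,0,0]},{"offset": [0.35,-0.17,-0.1],"dr": [0,0,0]}]' --gripper 0

```text
time_s: 38.95
position: [0.4247, 0.2352, 0.3567]
tcp_rot: [[-0.08, 0.997, 0.001], [0.997, 0.08, 0.003], [0.003, 0.002, -1.0]]
force: [0.3, -0.6, 0.8]
opening: 0.499
grasp_force: 0.0
```

Run:
```python
from m import *
plan()
d=cap('top','e.png');hsv=cv2.cvtColor(d['color'],cv2.COLOR_RGB2HSV);H,S,V=[hsv[:,:,i].astype(int) for i in range(3)]
m=V<50;k=np.zeros_like(m);k[150:190,305:370]=1
for c in mask_cs(m&k,20): 
    for z in (.233,.278): print('handle',z,rect(d,c,z))
a=cv2.resize(cv2.imread('pics/e.png')[160:300,275:425],(400,373),interpolation=2)
cap('scene','e2.png');b=cv2.resize(cv2.imread('pics/e2.png')[130:260,230:380],(400,373),interpolation=2)
cv2.imwrite('pics/fin.png',np.hstack([a,b]))
```

```text
t 38.95 p [0.4247 0.2352 0.3567] yaw 4.6 q [15.6 10.8 90.6  0.2 78.4 11. ] open 43.4 F [ 0.3 -0.6  0.8] g 0.0
handle 0.233 ((631.425537109375, -105.93035888671875), (15.80601692199707, 107.99329376220703), 4.571955680847168)
handle 0.278 ((618.5760498046875, -103.35736846923828), (15.220131874084473, 103.98995971679688), 4.57190465927124)
```

View pics/fin.png

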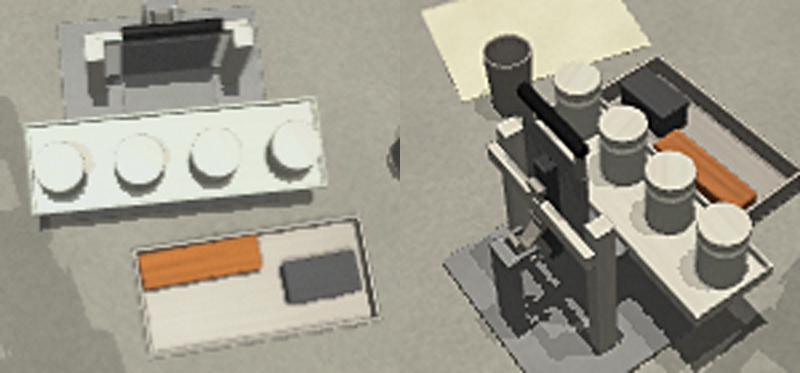

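The lift hangs 45 mm up: the handle matches its original x only at z = 0.278. The four jars stand on it, and the brush and tin lie flat in the tool tray. Handing in.

```bash
python3 -c "
from h import *
print(ticket.hand_in())"
```

```text
the job is handed in; nothing more can be done
None
```

I handed the job in at about 39 s: by the last camera views the lift hangs one notch up (45 mm) with all four jars upright, and the brush and tin lie flat in the tool tray — the brush against its walls, having been knocked aside mid-run but still within limits; the hand-in returned no verdict.

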